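# Pack the microscope kit caddy

### The job

Pack the microscope's loose parts into the grey caddy: lay the white stage plate flat in the shallow white bay and then set the lens centred on top of it, stand the eyepiece in the round pocket of the black block, and put the tall driver from the wooden stand, shaft down, into the crowded aluminium cup among the pens. Set the glass parts (plate, lens and eyepiece) down without dropping them. The jar, the empty ring and the short driver do not belong to the kit: leave them where they are.

Things in the scene. Friction and masses are not known exactly. Their poses are not given: they have to be found in the camera images.
- lens_bay: Target: shallow open white tray, outside 150 (x) x 80 (y) x 18 mm high, walls and floor 4 mm, fixed. Origin: centre of its underside, 4 mm above the table; z up. Open fingers fit beside the plate only along its x. Bay, black block and cup are inserts of one caddy, side by side 90 mm apart along their common y in any order, axes parallel; the caddy's grey rim is 14 mm high.
- eyepiece_pocket: Target: black rubber block in the caddy, 150 (its x) x 80 (its y) x 30 mm high, with one round blind hole in the middle, 56 mm across and 25 mm deep (light felt floor 5 mm above the origin), fixed. Origin: centre of its underside (4 mm above the table), on the hole's axis; z up.
- tool_cup: Target: aluminium cup in the caddy, 52 mm across outside, 46 inside, 85 mm high, floor 5 mm, fixed, on a flat foot 150 (x) x 80 (y) mm. Origin: centre of its underside, 4 mm above the table, on the cup's axis. Four loose round-topped pens, 8 to 10 mm thick, lean outward in it and reach about 105 mm above the origin; light, they move aside when something is pushed down between them.
- driver: The tall driver: black handle 16 mm thick, 90 mm long, on a steel shaft 6 mm thick, 65 mm long, tip rounded; 40 to 65 g. Origin at the shaft's tip, z up (handle 65 to 155 mm above it). It hangs upright in a 10 mm through hole of a fixed wooden stand (120 x 46 x 70 mm high), handle resting on its top, tip 5 mm above the table; lift it straight up 70 mm to free it. The holes are 68 mm apart.
- eyepiece: The eyepiece: black, stepped round body 66 mm tall, standing upright: a wide eyecup 38 mm across up to 32 mm, a cone, then a tube 30 mm across from 38 to 66 mm with a steel band and a pale glass face on top; 65 to 120 g. Origin: centre of its underside, z up. Stands on the table.
- lens: The lens: black round mount 52 mm across and 24 mm high with a pale blue-grey glass face filling the top; 80 to 145 g. Origin: centre of its underside, z up. Lies flat on the table, glass up.
- stage_plate: The stage plate: plain white glass disc 56 mm across and 12 mm thick; 50 to 90 g. Origin: centre of its underside, z up. Lies flat on the table.
- jar: Look-alike of the eyepiece, to be left: black straight jar 38 mm across and 60 mm tall with a flat black lid. Origin: centre of its underside.
- ring: Look-alike of the lens, to be left: empty black ring 52 mm across, 24 mm high, with an open hole 38 mm across through which the table shows. Origin: centre of its underside.
- short_driver: Look-alike of the driver, to be left in the stand: same shaft and thickness, but the handle is only 45 mm long (110 mm in all). Origin at the tip of the shaft, 5 mm above the table.
There are look-alikes about, which are no part of the job. Several things have the shape of the stage_plate; the one meant has the colours described above.

How it is judged (in metres and radians):
At the end, for the whole second after the job is handed in: Plate flat on the bay floor; lens flat on it within 12 mm of its centre; eyepiece upright on the pocket floor; tall driver shaft down in the cup, tip at most 20 mm above the cup's origin, leaning under 0.6 rad; all at rest; jar, ring and short driver within 30 mm of their starts (x of stage_plate in the frame of lens_bay between -0.044 and 0.044 m and y of stage_plate in the frame of lens_bay between -0.01 and 0.01 m and z of stage_plate in the frame of lens_bay between 0.001 and 0.008 m and angle between each of stage_plate, lens's own z axis and vertical below 0.1 rad and horizontal distance between lens and stage_plate below 0.012 m and z of lens in the frame of stage_plate between 0.009 and 0.015 m and horizontal distance between eyepiece and eyepiece_pocket below 0.015 m and z of eyepiece in the frame of eyepiece_pocket between 0.001 and 0.01 m and angle between eyepiece's own z axis and vertical below 0.15 rad and x of driver in the frame of tool_cup between -0.024 and 0.024 m and y of driver in the frame of tool_cup between -0.024 and 0.024 m and z of driver in the frame of tool_cup between 0.002 and 0.02 m and angle between driver's own z axis and vertical below 0.6 rad and distance of each of jar, ring, short_driver from where it was at the start of the episode below 0.03 m and linear speed of each of eyepiece, stage_plate, lens, driver below 0.03 m/s and angular speed of each of eyepiece, stage_plate, lens, driver below 0.3 rad/s); the robot touches nothing.
It fails at once if the eyepiece is dropped (falls free by more than about 25 mm) (linear speed of eyepiece above 0.7 m/s and contact force between the fingers and eyepiece below 0.05 N).
It fails at once if the stage plate is dropped (falls free by more than about 25 mm) (linear speed of stage_plate above 0.7 m/s and contact force between the fingers and stage_plate below 0.05 N).
It fails at once if the lens is dropped (falls free by more than about 25 mm) (linear speed of lens above 0.7 m/s and contact force between the fingers and lens below 0.05 N).
It fails at once if the jar, the empty ring or the short driver is moved by more than 30 mm (distance of any of jar, ring, short_driver from where it was at the start of the episode above 0.03 m).
It also fails if it takes over 120 s, if anything falls off the work surface, if the arm or the gripper's body presses on something with over 40 N, if the wrist force passes 120 N, or if a joint passes its speed limit or range.

### The arm

A 6-joint arm with a two-finger parallel gripper is mounted at the origin on the work surface. World frame = base frame: x ahead of the robot, y to its left, z up, the work surface at z = 0. Lengths are in mm, angles in degrees, forces in N, time in s.
With the tool pointing down it reaches from about 350 to 725 mm from the base axis. Payload 4.3 kg.
Tool frame: the origin (TCP) lies midway between the tips of the shut fingers; the grasp point (between the pads) lies 19 mm behind it; z points along the fingers, y is the line along which they close (so a half turn about z gives the same grasp; the last joint's range is limited). The gripper opens to 85 mm and grips with 20 to 120 N. Pads are 22 mm wide; open, the fingers measure 114 mm over their backs; the gripper's body (76 mm by 85 mm) begins 54 mm behind the grasp point. The pads swing forward as they close: fully open they stand 13 mm farther back than shut.
Start: joints at [69.368, 21.618, 4.641, 73.018, 0, 83.68], TCP at [142.151, 557.189, 231.329] pointing down, gripper open.
Joint ranges: [-156.06, 156.06], [-48.1, 94.91], [-58.44, 69.94], [-101.28, 121.22], [-78.64, 73.56], [-180, 180]. Speed limits (degrees/s): [147.25, 147.25, 180, 180, 180, 180].

### API

Orientations are given as a 3x3 rotation matrix whose columns are the frame's x, y, z axes.
In Python, from plant import * gives the robot as it stands.
- The arm moves only by the tool send_rows, never from a script. Its argument "moves" is a list of rows, each an object of numbers: "tx", "ty", "tz": the shift along the tool's x, y, z in m; "yaw": the turn about the tool's z in rad; "claw": the finger opening in m, from 0 to 0.0854. A call has exactly 5 rows; each row is the pose to reach, as a shift and turn from the pose commanded when the call began, along the tool's axes at that moment; what a row does not reach only later rows make up. A row lasts 1/12 s, in which the tool goes at most 41.7 mm and 7.16 degrees, less where a joint would pass 70% of its speed; a pose out of reach is approached as far as the arm can. A call with a gripper value outside its range is refused whole. The fingers move at their own pace and stop on an object; "squeeze" is the grip in N (left out, the last holds). Time passes only in rows, so rows that repeat a pose let the fingers close, or fill a call up. It gives the time, the measured TCP pose, the force, the opening and the grip force at its end, in the units of the state.
- observe(): the state, without advancing time (a new reading comes with each control period).
- grab_frame(name): name is "side" or "top"; returns the picture (384x512x3 uint8, red, green, blue); there is no depth.
- get_calibration(name): a dict with "fx", "fy", "cx", "cy" (pixels), "k1" (the pictures are not rectified: a ray, as slopes to the right and down, at radius r is drawn at 1 + k1 r^2 times it, then the intrinsics apply), "eye" and "orientation" of the camera in the world. Camera axes: x right, y up, looking along -z (the intrinsics and any distortion apply to the point x, -y, -z); pixel columns grow to the right and rows downward; lengths in mm; the calibration is good to about 2 mm. A picture is of the moment at which its call begins. get_calibration takes no time and is no camera call.
- job_done(): hands the job in; it is judged then, once.
Trained networks look in the newest picture that a camera, given by its name, has taken for a name from the list of things; names that differ only in an ending like _2 or _b are one class to them, and where a whole thing is asked for, a point or a joint stands for the part that bears it (a point fixed in the world has none). Each returns a list of dicts, best first, with "confidence" (0 to 1); they miss things now and then, are a little off and sometimes report something else, mostly with a low value. They report only what shows in the picture. A call takes as long as a camera call. They do not tell look-alikes from the thing itself.
- search_frame(camera, query): "location" ([x, y, z] in mm, in world coordinates, good to about 4 mm: the middle of the surface that is visible of it).
- landmark_of(camera, query): "location" ([x, y, z] in mm, in world coordinates, good to about 4 mm: a listed point, or the origin of a listed thing).
The state is a dict: "time_s": time; "joint_pos": joint angles; "dq": joint speeds; "joint_torque": joint torques, N m; "tcp_pos": TCP position; "ee_rot": TCP orientation; "contact_force": force on the tool from outside, world axes, zero at the start; "torque": the same for the moment, N m; "gripper_width": finger opening in mm; "grasp_force": force on a finger pad.
Only numpy, scipy, OpenCV 4.12 (cv2) and the standard library are available. Lean on these libraries where they do the work, as an engineer would, in place of code of your own. Each camera call takes 0.05 s, during which the arm holds its last target. There are 200 camera calls.

## Working session

There is one attempt and no reset: what is moved stays moved. The work goes in short steps, Python scripts to look and compute and a tool call to move; the robot and the scene stay as the last step left them, time stands still between calls to the robot, and variables do not carry over. Pictures are saved under pics/ and viewed, at most 14 in all, crops included, and the job is handed in when it is done.

Besides the shell and the picture viewer there is one more tool, called after "Call:" as name(argument=value, ...), one argument or row to a line, values as JSON. send_rows: Moves the arm, as the interface text tells. Its arguments: {"type":"object","properties":{"moves":{"type":"array"},"squeeze":{"type":"number"}},"required":["moves"]}

```bash
mkdir -p pics; ls
cat > h.py <<'E'
from plant import *
import numpy as np, cv2
def snap(n,f):
    im=grab_frame(n); cv2.imwrite('pics/'+f,im[:,:,::-1]); return im
E
python3 - <<'E'
from h import *
for n in('side','top'):
    snap(n,n+'0.png'); c=get_calibration(n); print(n,{k:np.round(v,3).tolist() for k,v in c.items()})
    for q in ['lens_bay','eyepiece_pocket','tool_cup','driver','eyepiece','lens','stage_plate','jar','ring','short_driver']:
        print(q,[(np.round(d['location']).tolist(),round(d['confidence'],2)) for d in landmark_of(n,q)])
o=observe();print(o['tcp_pos'],o['ee_rot'],o['time_s'])
E
```

```text
pics
side {'fx': 371.032, 'fy': 371.032, 'cx': 256.445, 'cy': 195.743, 'k1': -0.024, 'eye': [-25.846, -610.488, 766.429], 'orientation': [[0.781, 0.422, -0.46], [-0.624, 0.533, -0.571], [0.004, 0.733, 0.68]]}
lens_bay [([547.0, 250.0, 8.0], 0.6)]
eyepiece_pocket [([530.0, 163.0, 5.0], 0.69)]
tool_cup [([553.0, 340.0, 3.0], 0.73)]
driver []
eyepiece [([446.0, -7.0, -1.0], 0.69), ([656.0, -123.0, -1.0], 0.61)]
lens [([443.0, -6.0, -0.0], 0.51)]
stage_plate [([268.0, -370.0, 1.0], 0.66), ([642.0, -264.0, -1.0], 0.51), ([547.0, 249.0, 8.0], 0.32)]
jar [([561.0, -224.0, -4.0], 0.82)]
ring [([671.0, -23.0, -0.0], 0.65)]
short_driver []
top {'fx': 451.025, 'fy': 451.025, 'cx': 248.738, 'cy': 182.806, 'k1': -0.131, 'eye': [281.75, -16.001, 1258.549], 'orientation': [[0.015, 0.986, -0.166], [-1.0, 0.012, -0.018], [-0.016, 0.166, 0.986]]}
lens_bay [([541.0, 248.0, 6.0], 0.56)]
eyepiece_pocket [([536.0, 161.0, 5.0], 0.95), ([444.0, -6.0, 5.0], 0.32)]
tool_cup [([549.0, 340.0, 6.0], 0.82)]
driver [([658.0, -121.0, 1.0], 0.74), ([474.0, -362.0, 4.0], 0.52), ([537.0, -368.0, 8.0], 0.31)]
eyepiece [([658.0, -121.0, 0.0], 0.71)]
lens [([444.0, -4.0, 4.0], 0.56)]
stage_plate [([446.0, -218.0, -1.0], 0.76), ([273.0, -371.0, -3.0], 0.73)]
jar [([560.0, -219.0, -1.0], 0.78), ([552.0, 340.0, 10.0], 0.36)]
ring [([672.0, -28.0, 0.0], 0.6)]
short_driver [([540.0, 247.0, 2.0], 0.69), ([539.0, -369.0, 10.0], 0.37)]
[142.15507287 557.19880656 231.32929915] [[-9.68958059e-01  2.47225156e-01  5.69091282e-05]
 [ 2.47225160e-01  9.68958054e-01  9.77901885e-05]
 [-3.09663635e-05  1.08823960e-04 -9.99999994e-01]] 1.1
```

View pics/side0.png

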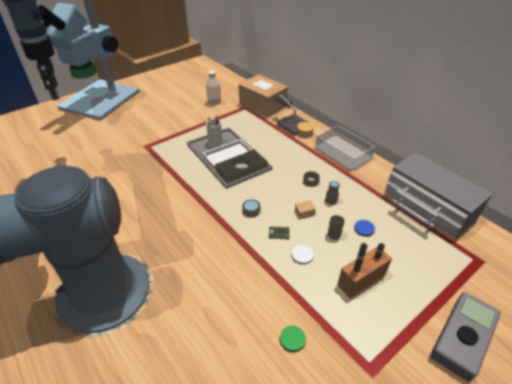

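View pics/top0.png

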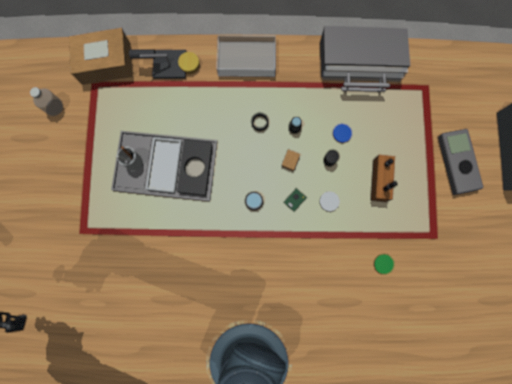

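Both views show the plate at side (302,254) / top (329,202), the lens at (251,208) / (254,201), and the eyepiece at (333,190) / (296,126). The tall driver is at side (361,257) / top (390,185), which is the hole nearer the robot. The jar is at top (331,158) and the ring at top (260,122). From there I'll triangulate from blobs and overlay the models as a check.

```bash
cat >> h.py <<'E'
C={n:get_calibration(n) for n in('side','top')}
def proj(n,P):
    c=C[n]; p=(np.atleast_2d(P)-c['eye'])@np.array(c['orientation'])
    s=np.c_[p[:,0]/-p[:,2],-p[:,1]/-p[:,2]]; s=s*(1+c['k1']*(s**2).sum(1,keepdims=True))
    return s*[c['fx'],c['fy']]+[c['cx'],c['cy']]
from scipy.optimize import least_squares
def tri(us,ut,x0=(500,0,20)):
    r=least_squares(lambda P:np.r_[proj('side',P)[0]-us,proj('top',P)[0]-ut],x0); return r.x,np.abs(r.fun).max()
def onplane(n,u,z,x0=(500,0)):
    return least_squares(lambda q:proj(n,[*q,z])[0]-u,x0).x
def blob(im,mask_fn,P,rad):
    """centroid of the biggest component of mask near pixel P"""
    x,y=np.round(P).astype(int); x0,y0=max(x-rad,0),max(y-rad,0)
    w=im[y0:y+rad+1,x0:x+rad+1].astype(float)
    m=mask_fn(w).astype(np.uint8); k,l,s,c=cv2.connectedComponentsWithStats(m)
    if k<2: return None,0
    j=1+np.argmax(s[1:,4]); return c[j]+[x0,y0],int(s[j,4])
def circ(c,r,z,n=60):
    a=np.linspace(0,2*np.pi,n); return np.c_[c[0]+r*np.cos(a),c[1]+r*np.sin(a),0*a+z]
E
python3 - <<'E'
from h import *
S=cv2.imread('pics/side0.png')[:,:,::-1];T=cv2.imread('pics/top0.png')[:,:,::-1]
for nm,us,ut in [('plate',(302,254),(329,202)),('lens',(251,208),(254,201)),('eyep',(335,185),(296,124)),('bay',(226,153),(165,166)),('felt',(240,166),(195,168))]:
    print(nm,S[us[1],us[0]],T[ut[1],ut[0]],tri(us,ut)[0].round(),tri(us,ut)[1].round(1))
def draw(n,im,box,k):
    x0,y0,x1,y1=box; o=cv2.resize(im[y0:y1,x0:x1,::-1],None,fx=k,fy=k,interpolation=cv2.INTER_CUBIC)
    def pl(P,col): cv2.polylines(o,[np.round((proj(n,P)+.5-[x0,y0])*k-.5).astype(int)],False,col,1)
    R=(0,0,255);G=(0,255,0)
    pl(circ((446,-218),28,12),R);pl(circ((444,-5),26,24),R);pl(circ((658,-121),15,66),R);pl(circ((658,-121),19,0),G)
    pl(circ((474,-363),8,160),R);pl(circ((474,-363),8,70),G)
    yv=np.array([.0725,.997]);xv=np.array([.997,-.0725]);b=np.array([541,249])
    for d,h in((-90,34),(0,22)):
        c=b+d*yv; pl(np.array([[*(c+sx*75*xv+sy*40*yv),h] for sx,sy in((1,1),(1,-1),(-1,-1),(-1,1),(1,1))]),G)
    pl(circ(b-90*yv,28,34),R);pl(circ(b+90*yv,26,89),R)
    return o
cv2.imwrite('pics/a.png',draw('side',S,(180,110,400,300),3)); cv2.imwrite('pics/b.png',draw('top',T,(108,108,408,218),2.6))
E
```

```text
plate [238 239 240] [174 179 182] [ 441. -218.    8.] 0.1
lens [142 175 190] [130 166 180] [440.  -8.  12.] 0.3
eyep [134 165 180] [117 149 162] [ 652. -124.   63.] 1.2
bay [236 234 228] [173 179 182] [534. 245.  19.] 0.9
felt [173 164 149] [165 161 148] [529. 160.  19.] 1.0
```

View pics/a.png

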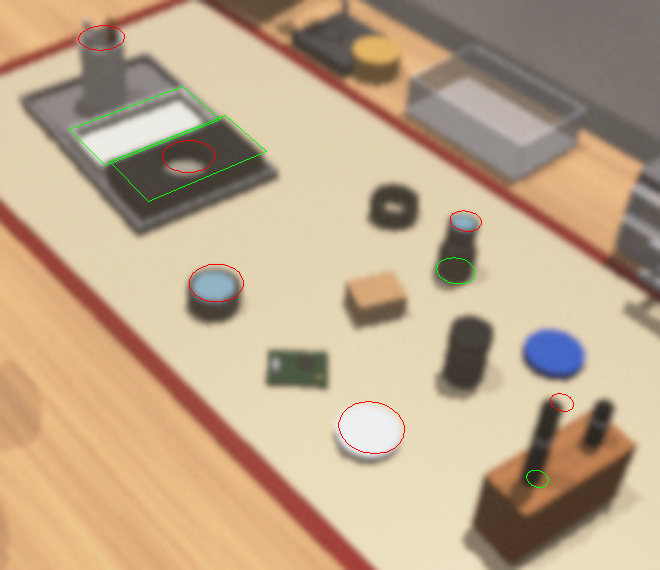

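View pics/b.png

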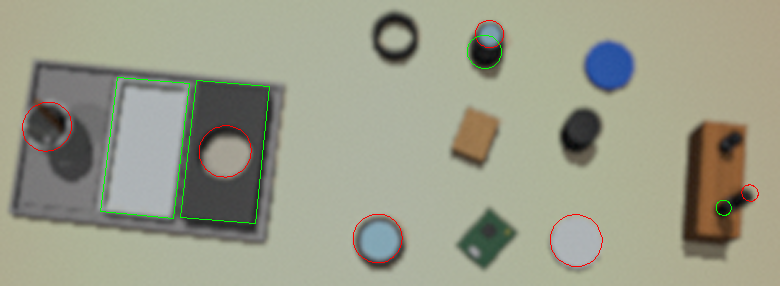

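The overlays fit the top view to about 1 px. In the side view they sit 1–3 px up and right of the edges, which is consistent with the stated 2 mm calibration error. The tall driver's handle is at (545,440) in the side crop and is clearly longer than the other one. I'll refine using both views with the heights known.

Run:
```python
from h import *
S=cv2.imread('pics/side0.png')[:,:,::-1];T=cv2.imread('pics/top0.png')[:,:,::-1]
blue=lambda w:(w[...,2]-w[...,0]>18)&(w[...,2]>95)
whS=lambda w:(w.min(2)>222)
whT=lambda w:(w[...,2]-w[...,0]>-2)&(w.min(2)>150)
for nm,z,us,ut,fs,ft,r in [('plate',12,(302,252),(329,202),whS,whT,16),('lens',24,(251,205),(254,201),blue,blue,14),('eyep',66,(335,184),(296,122),blue,blue,9)]:
    a,na=blob(S,fs,us,r);b,nb=blob(T,ft,ut,r)
    print(nm,a.round(1),na,b.round(1),nb,'tri',tri(a,b)[0].round(1),'side',onplane('side',a,z).round(1),'top',onplane('top',b,z).round(1))
# driver handle from hand-read pixels
for z,a,b in((160,(364.5,244.5),(395.3,182.6)),(70,(357,273),(385.5,189))):
    print('drv',z,'tri',tri(a,b)[0].round(1),'side',onplane('side',a,z).round(1),'top',onplane('top',b,z).round(1))
# caddy outer rim corners (top crop) & pocket hole & cup mouth, read by eye
q=lambda u,v,k=2.6,x0=108,y0=108:(u/k+x0,v/k+y0)
for nm,p,z in [('rimA',q(36,62),14),('rimB',q(284,84),14),('rimC',q(265,240),14),('rimD',q(12,214),14),('hole',q(225,151),34),('cup',q(46,127),89)]: print(nm,onplane('top',p,z).round(1))
q2=lambda u,v:(u/3+180,v/3+110)
for nm,p,z in [('rim far',q2(148,55),14),('near',q2(141,234),14),('right',q2(277,174),14),('left',q2(23,99),14),('hole',q2(186,158),34),('cup',q2(102,40),89)]: print('S',nm,onplane('side',p,z).round(1))
```

```text
plate [302.3 252.7] 261 [329.1 200.8] 283 tri [ 443.3 -217.8   10.9] side [ 442.1 -218.2] top [ 443.6 -218. ]
lens [250.8 205.1] 106 [253.5 200.1] 189 tri [441.   -6.6  21.9] side [438.6  -7.8] top [441.6  -7.2]
eyep [334.  184.1] 31 [296.  121.2] 65 tri [ 656.4 -121.3   63.6] side [ 653.2 -122.6] top [ 656.2 -121.5]
drv 160 tri [ 471.1 -360.9  157.8] side [ 468.4 -361.3] top [ 471.8 -361.2]
drv 70 tri [ 470.6 -364.3   59.5] side [ 462.7 -367.7] top [ 469.6 -361.8]
rimA [636.9 377.6]
rimB [613.3  98.6]
rimC [440.6 114.4]
rimD [465.1 393.1]
hole [533.4 158.1]
cup [545.7 338.4]
S rim far [633.2 371. ]
S near [433.8 104.1]
S right [605.6  92.7]
S left [463.1 385. ]
S hole [530.1 155.3]
S cup [544.7 330.9]
```

Call:
send_rows(
  moves=[
    {"tx": -0.034, "ty": -0.022, "yaw": 0.12, "claw": 0.07},
    {"tx": -0.068, "ty": -0.044, "yaw": 0.24, "claw": 0.07},
    {"tx": -0.102, "ty": -0.066, "yaw": 0.36, "claw": 0.07},
    {"tx": -0.136, "ty": -0.088, "yaw": 0.48, "claw": 0.07},
    {"tx": -0.17, "ty": -0.11, "yaw": 0.6, "claw": 0.07},
  ],
  squeeze=30,
)

```text
schema error: expected keys tx, ty, tz, yaw, claw
```

```bash
cat >> h.py <<'E'
def go(P,ydir=None):
    """shift in m along tool axes from the present pose to world P; yaw in rad to bring tool y to ydir (deg)"""
    o=observe();R=np.array(o['ee_rot']);d=(np.array(P)-o['tcp_pos'])/1000@R
    y=np.degrees(np.arctan2(R[1,1],R[0,1])); w=0 if ydir is None else -np.radians((ydir-y+180)%360-180)
    print('t',round(o['time_s'],2),'tcp',np.round(o['tcp_pos'],1),'y',round(y,2),'F',np.round(o['contact_force'],1),'w',round(o['gripper_width'],1),'gf',round(o['grasp_force'],1),'-> tx ty tz',d.round(4),'yaw',round(w,4))
E
python3 -c "
from h import *
go((443,-218,150),-4.3)"
```

```text
t 1.1 tcp [142.2 557.2 231.3] y 75.69 F [-0.4  0.3 -0.6] w 85.2 gf 0.0 -> tx ty tz [-0.4832 -0.6768  0.0813] yaw 1.396
```

Call:
send_rows(
  moves=[
    {"tx": -0.034, "ty": -0.022, "tz": 0, "yaw": 0.12, "claw": 0.07},
    {"tx": -0.068, "ty": -0.044, "tz": 0, "yaw": 0.24, "claw": 0.07},
    {"tx": -0.102, "ty": -0.066, "tz": 0, "yaw": 0.36, "claw": 0.07},
    {"tx": -0.136, "ty": -0.088, "tz": 0, "yaw": 0.48, "claw": 0.07},
    {"tx": -0.17, "ty": -0.11, "tz": 0, "yaw": 0.6, "claw": 0.07},
  ],
  squeeze=30,
)

```text
time_s: 1.52
tcp_pos: [280.5, 407.2, 231.4]
ee_rot: [[-0.656, 0.755, 0.0], [0.755, 0.656, 0.0], [0.0, 0.001, -1.0]]
contact_force: [1.1, -0.1, 0.3]
gripper_width: 70.2
grasp_force: 0.0
```

```bash
python3 -c "
from h import *
go((480,200,231),-4.3);go((443,-218,150),-4.3)"
```

```text
t 1.52 tcp [280.5 407.2 231.4] y 41.01 F [ 1.1 -0.1  0.3] w 70.2 gf 0.0 -> tx ty tz [-0.2872  0.0145  0.0005] yaw 0.7909
t 1.52 tcp [280.5 407.2 231.4] y 41.01 F [ 1.1 -0.1  0.3] w 70.2 gf 0.0 -> tx ty tz [-0.5784 -0.2878  0.0813] yaw 0.7909
```

Call:
send_rows(
  moves=[
    {"tx": -0.04, "ty": 0, "tz": 0, "yaw": 0.12, "claw": 0.07},
    {"tx": -0.08, "ty": 0, "tz": 0, "yaw": 0.24, "claw": 0.07},
    {"tx": -0.12, "ty": 0, "tz": 0, "yaw": 0.36, "claw": 0.07},
    {"tx": -0.16, "ty": 0, "tz": 0, "yaw": 0.48, "claw": 0.07},
    {"tx": -0.2, "ty": 0, "tz": 0, "yaw": 0.6, "claw": 0.07},
  ],
)

```text
time_s: 1.93
tcp_pos: [412.7, 256.7, 231.6]
ee_rot: [[-0.115, 0.993, 0.001], [0.993, 0.115, 0.001], [0.0, 0.001, -1.0]]
contact_force: [0.2, 0.7, -0.5]
gripper_width: 69.9
grasp_force: 0.0
```

```bash
python3 -c "
from h import *
go((443,-218,150),-4.3)"
```

```text
t 1.93 tcp [412.7 256.7 231.6] y 6.6 F [ 0.2  0.7 -0.5] w 69.9 gf 0.0 -> tx ty tz [-0.4751 -0.0245  0.0814] yaw 0.1902
```

Call:
send_rows(
  moves=[
    {"tx": -0.04, "ty": 0, "tz": 0, "yaw": 0.1, "claw": 0.07},
    {"tx": -0.08, "ty": 0, "tz": 0, "yaw": 0.19, "claw": 0.07},
    {"tx": -0.12, "ty": 0, "tz": 0, "yaw": 0.19, "claw": 0.07},
    {"tx": -0.16, "ty": 0, "tz": 0, "yaw": 0.19, "claw": 0.07},
    {"tx": -0.2, "ty": 0, "tz": 0, "yaw": 0.19, "claw": 0.07},
  ],
)

```text
time_s: 2.35
tcp_pos: [435.8, 58.0, 231.5]
ee_rot: [[0.069, 0.998, 0.001], [0.998, -0.069, 0.0], [0.0, 0.001, -1.0]]
contact_force: [1.0, -0.0, 0.4]
gripper_width: 69.9
grasp_force: 0.0
```

Call:
send_rows(
  moves=[
    {"tx": -0.04, "ty": 0.005, "tz": 0, "yaw": 0, "claw": 0.07},
    {"tx": -0.08, "ty": 0.01, "tz": 0.01, "yaw": 0, "claw": 0.07},
    {"tx": -0.12, "ty": 0.015, "tz": 0.02, "yaw": 0, "claw": 0.07},
    {"tx": -0.16, "ty": 0.02, "tz": 0.03, "yaw": 0, "claw": 0.07},
    {"tx": -0.2, "ty": 0.025, "tz": 0.04, "yaw": 0, "claw": 0.07},
  ],
)

```text
time_s: 2.77
tcp_pos: [446.9, -143.5, 191.2]
ee_rot: [[0.069, 0.998, 0.001], [0.998, -0.069, -0.0], [-0.0, 0.001, -1.0]]
contact_force: [0.1, 0.9, -0.3]
gripper_width: 70.1
grasp_force: 0.0
```

```bash
python3 -c "
from h import *
go((443,-218,60),-4.3)"
```

```text
t 2.77 tcp [ 446.9 -143.5  191.2] y -3.97 F [ 0.1  0.9 -0.3] w 70.1 gf 0.0 -> tx ty tz [-0.0745  0.0011  0.1312] yaw 0.0058
```

Call:
send_rows(
  moves=[
    {"tx": -0.04, "ty": 0, "tz": 0.01, "yaw": 0.006, "claw": 0.07},
    {"tx": -0.0745, "ty": 0.001, "tz": 0.035, "yaw": 0.006, "claw": 0.07},
    {"tx": -0.0745, "ty": 0.001, "tz": 0.07, "yaw": 0.006, "claw": 0.07},
    {"tx": -0.0745, "ty": 0.001, "tz": 0.105, "yaw": 0.006, "claw": 0.07},
    {"tx": -0.0745, "ty": 0.001, "tz": 0.131, "yaw": 0.006, "claw": 0.07},
  ],
)

```text
time_s: 3.18
tcp_pos: [441.8, -216.3, 58.0]
ee_rot: [[0.077, 0.997, -0.001], [0.997, -0.077, 0.001], [0.001, -0.001, -1.0]]
contact_force: [-0.7, 1.2, 0.3]
gripper_width: 70.0
grasp_force: 0.0
```

Call:
send_rows(
  moves=[
    {"tx": 0, "ty": 0, "tz": 0.015, "yaw": 0, "claw": 0.07},
    {"tx": 0, "ty": 0, "tz": 0.03, "yaw": 0, "claw": 0.07},
    {"tx": 0, "ty": 0, "tz": 0.042, "yaw": 0, "claw": 0.07},
    {"tx": 0, "ty": 0, "tz": 0.05, "yaw": 0, "claw": 0.07},
    {"tx": 0, "ty": 0, "tz": 0.055, "yaw": 0, "claw": 0.07},
  ],
)

```text
time_s: 3.6
tcp_pos: [442.4, -215.5, 4.4]
ee_rot: [[0.075, 0.997, -0.001], [0.997, -0.075, 0.001], [0.001, -0.001, -1.0]]
contact_force: [-0.0, 0.3, -0.4]
gripper_width: 70.2
grasp_force: 0.0
```

Run:
```python
from h import *
go((443,-218,0),-4.3)
S=snap('side','s1.png');T=snap('top','t1.png')
a=cv2.resize(S[180:310,240:400],None,fx=3,fy=3);b=cv2.resize(T[150:250,270:370],None,fx=3,fy=3)
o=np.zeros((390,780,3),np.uint8);o[:,:480]=a;o[:300,480:]=b;cv2.imwrite('pics/c1.png',o[:,:,::-1])
print(proj('side',[[443,-218,0]]),proj('top',[[443,-218,5]]))
```

```text
t 3.6 tcp [ 442.4 -215.5    4.4] y -4.3 F [-0.   0.3 -0.4] w 70.2 gf 0.0 -> tx ty tz [-0.0024  0.0008  0.0044] yaw 0.0001
[[302.10352266 255.36665218]] [[328.73490495 201.34580191]]
```

View pics/c1.png

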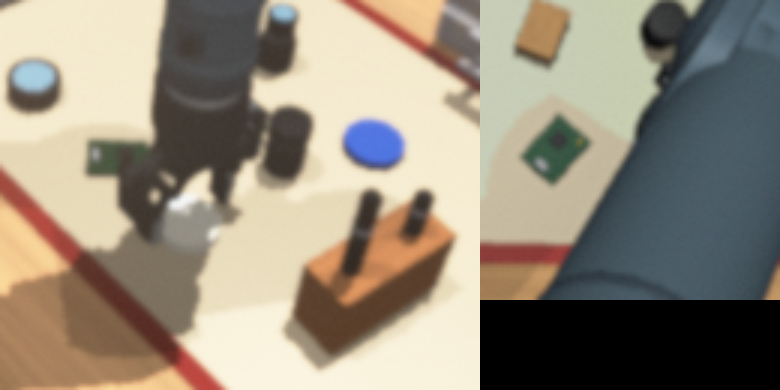

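The plate, at about (190,222) in the crop, sits between the two fingers, and the jar is clear of them. I'll step down gently while watching the force.

Call:
send_rows(
  moves=[
    {"tx": -0.0024, "ty": 0, "tz": 0.002, "yaw": 0, "claw": 0.066},
    {"tx": -0.0024, "ty": 0, "tz": 0.004, "yaw": 0, "claw": 0.066},
    {"tx": -0.0024, "ty": 0, "tz": 0.0055, "yaw": 0, "claw": 0.066},
    {"tx": -0.0024, "ty": 0, "tz": 0.0065, "yaw": 0, "claw": 0.066},
    {"tx": -0.0024, "ty": 0, "tz": 0.007, "yaw": 0, "claw": 0.066},
  ],
)

```text
time_s: 4.12
tcp_pos: [442.8, -218.3, -1.6]
ee_rot: [[0.075, 0.997, 0.0], [0.997, -0.075, -0.0], [-0.0, 0.0, -1.0]]
contact_force: [-0.0, 0.4, 0.3]
gripper_width: 65.9
grasp_force: 0.0
```

```bash
python3 -c "
from h import *
go((443,-218,-4),-4.3)"
```

```text
t 4.12 tcp [ 442.8 -218.3   -1.6] y -4.3 F [-0.   0.4  0.3] w 65.9 gf 0.0 -> tx ty tz [0.0003 0.0001 0.0024] yaw 0.0001
```

Call:
send_rows(
  moves=[
    {"tx": 0, "ty": 0, "tz": 0, "yaw": 0, "claw": 0.05},
    {"tx": 0, "ty": 0, "tz": 0, "yaw": 0, "claw": 0.05},
    {"tx": 0, "ty": 0, "tz": 0, "yaw": 0, "claw": 0.05},
    {"tx": 0, "ty": 0, "tz": 0, "yaw": 0, "claw": 0.05},
    {"tx": 0, "ty": 0, "tz": 0, "yaw": 0, "claw": 0.05},
  ],
  squeeze=35,
)

```text
time_s: 4.53
tcp_pos: [442.8, -218.2, -1.3]
ee_rot: [[0.075, 0.997, 0.0], [0.997, -0.075, -0.0], [-0.0, 0.0, -1.0]]
contact_force: [-1.8, 2.0, 6.3]
gripper_width: 54.4
grasp_force: 36.5
```

Call:
send_rows(
  moves=[
    {"tx": 0, "ty": 0, "tz": 0, "yaw": 0, "claw": 0.05},
    {"tx": 0, "ty": 0, "tz": -0.004, "yaw": 0, "claw": 0.05},
    {"tx": 0, "ty": 0, "tz": -0.01, "yaw": 0, "claw": 0.05},
    {"tx": 0, "ty": 0, "tz": -0.015, "yaw": 0, "claw": 0.05},
    {"tx": 0, "ty": 0, "tz": -0.015, "yaw": 0, "claw": 0.05},
  ],
)

```text
time_s: 4.95
tcp_pos: [443.5, -218.8, 14.4]
ee_rot: [[0.075, 0.997, 0.002], [0.997, -0.075, -0.001], [-0.001, 0.002, -1.0]]
contact_force: [-0.4, 0.1, 0.1]
gripper_width: 54.1
grasp_force: 37.0
```

Run:
```python
from h import *
go((443,-218,-4),-4.3)
S=snap('side','s2.png')
cv2.imwrite('pics/c2.png',cv2.resize(S[200:300,250:370],None,fx=5,fy=5,interpolation=cv2.INTER_CUBIC)[:,:,::-1])
```

```text
t 4.95 tcp [ 443.5 -218.8   14.4] y -4.3 F [-0.4  0.1  0.1] w 54.1 gf 37.0 -> tx ty tz [ 0.0007 -0.0006  0.0184] yaw 0.0001
```

View pics/c2.png

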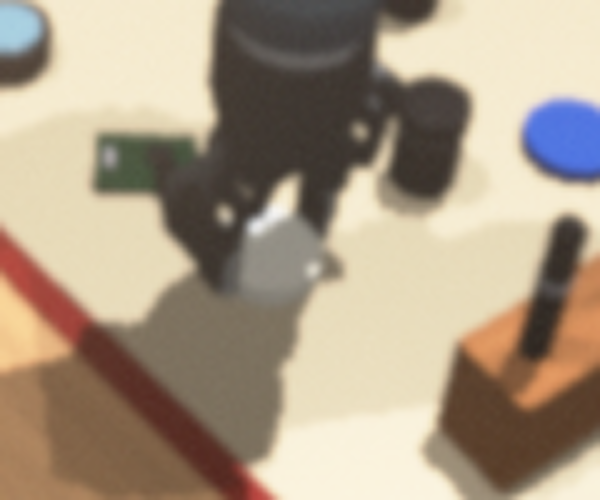

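The plate is gripped between the pads and looks level in the crop at (275,260). Next I'll carry it to the bay.

Call:
send_rows(
  moves=[
    {"tx": 0, "ty": 0, "tz": -0.03, "yaw": 0, "claw": 0.05},
    {"tx": 0.02, "ty": 0.002, "tz": -0.06, "yaw": 0, "claw": 0.05},
    {"tx": 0.05, "ty": 0.006, "tz": -0.08, "yaw": 0, "claw": 0.05},
    {"tx": 0.085, "ty": 0.01, "tz": -0.09, "yaw": 0, "claw": 0.05},
    {"tx": 0.12, "ty": 0.015, "tz": -0.09, "yaw": 0, "claw": 0.05},
  ],
)

```text
time_s: 5.42
tcp_pos: [468.9, -99.6, 106.2]
ee_rot: [[0.077, 0.997, 0.005], [0.997, -0.077, -0.002], [-0.001, 0.006, -1.0]]
contact_force: [0.8, 0.1, -0.6]
gripper_width: 54.2
grasp_force: 37.5
```

Call:
send_rows(
  moves=[
    {"tx": 0.035, "ty": 0.005, "tz": 0, "yaw": 0, "claw": 0.05},
    {"tx": 0.07, "ty": 0.01, "tz": 0, "yaw": 0, "claw": 0.05},
    {"tx": 0.105, "ty": 0.015, "tz": 0, "yaw": 0, "claw": 0.05},
    {"tx": 0.14, "ty": 0.02, "tz": 0, "yaw": 0, "claw": 0.05},
    {"tx": 0.175, "ty": 0.022, "tz": 0, "yaw": 0, "claw": 0.05},
  ],
)

```text
time_s: 5.83
tcp_pos: [502.2, 74.9, 103.3]
ee_rot: [[0.075, 0.997, 0.001], [0.997, -0.075, 0.0], [0.0, 0.001, -1.0]]
contact_force: [1.2, -0.5, -0.5]
gripper_width: 54.3
grasp_force: 37.5
```

Call:
send_rows(
  moves=[
    {"tx": 0.035, "ty": 0.005, "tz": 0, "yaw": 0, "claw": 0.05},
    {"tx": 0.07, "ty": 0.01, "tz": 0, "yaw": 0, "claw": 0.05},
    {"tx": 0.105, "ty": 0.015, "tz": 0, "yaw": 0, "claw": 0.05},
    {"tx": 0.14, "ty": 0.02, "tz": 0, "yaw": 0, "claw": 0.05},
    {"tx": 0.165, "ty": 0.022, "tz": 0, "yaw": 0, "claw": 0.05},
  ],
)

```text
time_s: 6.25
tcp_pos: [536.5, 239.1, 103.1]
ee_rot: [[0.073, 0.997, 0.001], [0.997, -0.073, 0.001], [0.001, 0.001, -1.0]]
contact_force: [0.9, -0.2, -0.6]
gripper_width: 54.3
grasp_force: 37.5
```

```bash
python3 -c "
from h import *
go((538,247,50),-4.3)"
```

```text
t 6.25 tcp [536.5 239.1 103.1] y -4.2 F [ 0.9 -0.2 -0.6] w 54.3 gf 37.5 -> tx ty tz [0.0079 0.0009 0.0531] yaw 0.0018
```

Call:
send_rows(
  moves=[
    {"tx": 0.008, "ty": 0.001, "tz": 0.015, "yaw": 0, "claw": 0.05},
    {"tx": 0.008, "ty": 0.001, "tz": 0.03, "yaw": 0, "claw": 0.05},
    {"tx": 0.008, "ty": 0.001, "tz": 0.045, "yaw": 0, "claw": 0.05},
    {"tx": 0.008, "ty": 0.001, "tz": 0.06, "yaw": 0, "claw": 0.05},
    {"tx": 0.008, "ty": 0.001, "tz": 0.065, "yaw": 0, "claw": 0.05},
  ],
)

```text
time_s: 6.67
tcp_pos: [535.7, 243.6, 35.7]
ee_rot: [[0.075, 0.997, -0.004], [0.997, -0.075, -0.001], [-0.002, -0.004, -1.0]]
contact_force: [-1.0, -0.6, -0.5]
gripper_width: 54.2
grasp_force: 37.5
```

Run:
```python
from h import *
go((538,247,7),-4.3)
S=snap('side','s3.png');T=snap('top','t3.png')
a=cv2.resize(S[110:200,170:280],None,fx=4,fy=4,interpolation=cv2.INTER_CUBIC);b=cv2.resize(T[120:210,105:225],None,fx=3,fy=3,interpolation=cv2.INTER_CUBIC)
o=np.zeros((360,800,3),np.uint8);o[:,:440]=a;o[:270,440:]=b;cv2.imwrite('pics/c3.png',o[:,:,::-1])
```

```text
t 6.67 tcp [535.7 243.6  35.7] y -4.28 F [-1.  -0.6 -0.5] w 54.2 gf 37.5 -> tx ty tz [0.0036 0.0022 0.0286] yaw 0.0004
```

View pics/c3.png

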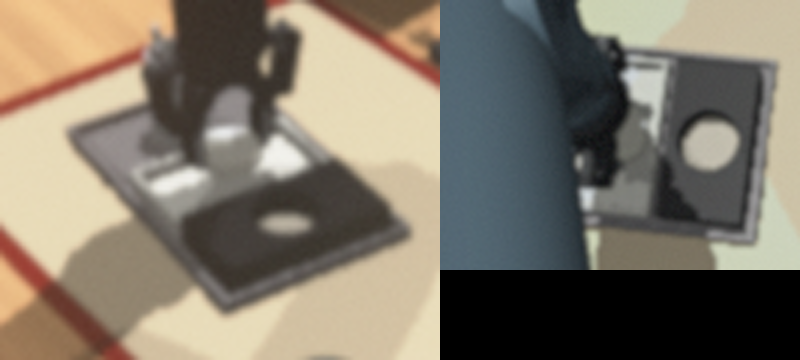

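The plate hangs inside the tray outline: at (230,145) in the side crop, and clear of the divider at (665,140) in the top crop. I'll lower it.

Call:
send_rows(
  moves=[
    {"tx": 0.0035, "ty": 0.002, "tz": 0.005, "yaw": 0, "claw": 0.05},
    {"tx": 0.0035, "ty": 0.002, "tz": 0.011, "yaw": 0, "claw": 0.05},
    {"tx": 0.0035, "ty": 0.002, "tz": 0.017, "yaw": 0, "claw": 0.05},
    {"tx": 0.0035, "ty": 0.002, "tz": 0.022, "yaw": 0, "claw": 0.05},
    {"tx": 0.0035, "ty": 0.002, "tz": 0.024, "yaw": 0, "claw": 0.05},
  ],
)

```text
time_s: 7.18
tcp_pos: [539.3, 247.1, 13.4]
ee_rot: [[0.075, 0.997, -0.001], [0.997, -0.075, -0.0], [-0.0, -0.001, -1.0]]
contact_force: [1.7, 0.7, -0.6]
gripper_width: 54.4
grasp_force: 37.5
```

```bash
python3 -c "
from h import *
go((538,247,7),-4.3)"
```

```text
t 7.18 tcp [539.3 247.1  13.4] y -4.3 F [ 1.7  0.7 -0.6] w 54.4 gf 37.5 -> tx ty tz [-0.0002 -0.0013  0.0064] yaw 0.0
```

Call:
send_rows(
  moves=[
    {"tx": 0, "ty": 0, "tz": 0.0015, "yaw": 0, "claw": 0.05},
    {"tx": 0, "ty": 0, "tz": 0.003, "yaw": 0, "claw": 0.05},
    {"tx": 0, "ty": 0, "tz": 0.0045, "yaw": 0, "claw": 0.05},
    {"tx": 0, "ty": 0, "tz": 0.0055, "yaw": 0, "claw": 0.05},
    {"tx": 0, "ty": 0, "tz": 0.0055, "yaw": 0, "claw": 0.05},
  ],
)

```text
time_s: 7.6
tcp_pos: [539.8, 247.3, 8.7]
ee_rot: [[0.075, 0.997, -0.0], [0.997, -0.075, 0.0], [0.0, -0.0, -1.0]]
contact_force: [-0.3, -0.4, -0.6]
gripper_width: 54.1
grasp_force: 37.5
```

Call:
send_rows(
  moves=[
    {"tx": 0, "ty": 0, "tz": 0.001, "yaw": 0, "claw": 0.05},
    {"tx": 0, "ty": 0, "tz": 0.0015, "yaw": 0, "claw": 0.05},
    {"tx": 0, "ty": 0, "tz": 0.002, "yaw": 0, "claw": 0.05},
    {"tx": 0, "ty": 0, "tz": 0.002, "yaw": 0, "claw": 0.05},
    {"tx": 0, "ty": 0, "tz": 0.002, "yaw": 0, "claw": 0.05},
  ],
)

```text
time_s: 8.02
tcp_pos: [539.9, 247.4, 6.8]
ee_rot: [[0.075, 0.997, 0.0], [0.997, -0.075, 0.0], [0.0, 0.0, -1.0]]
contact_force: [-0.4, 1.1, 0.5]
gripper_width: 54.3
grasp_force: 37.6
```

Call:
send_rows(
  moves=[
    {"tx": 0, "ty": 0, "tz": 0.0007, "yaw": 0, "claw": 0.05},
    {"tx": 0, "ty": 0, "tz": 0.0007, "yaw": 0, "claw": 0.06},
    {"tx": 0, "ty": 0, "tz": 0.0007, "yaw": 0, "claw": 0.072},
    {"tx": 0, "ty": 0, "tz": 0.0007, "yaw": 0, "claw": 0.072},
    {"tx": 0, "ty": 0, "tz": 0.0007, "yaw": 0, "claw": 0.072},
  ],
)

```text
time_s: 8.43
tcp_pos: [539.9, 247.3, 6.1]
ee_rot: [[0.075, 0.997, 0.0], [0.997, -0.075, 0.0], [0.0, 0.0, -1.0]]
contact_force: [-0.2, 0.9, 0.0]
gripper_width: 72.2
grasp_force: 0.0
```

Call:
send_rows(
  moves=[
    {"tx": 0, "ty": 0, "tz": -0.01, "yaw": 0, "claw": 0.072},
    {"tx": 0, "ty": 0, "tz": -0.03, "yaw": 0, "claw": 0.072},
    {"tx": 0, "ty": 0, "tz": -0.06, "yaw": 0, "claw": 0.072},
    {"tx": 0, "ty": 0, "tz": -0.09, "yaw": 0, "claw": 0.072},
    {"tx": 0, "ty": 0, "tz": -0.11, "yaw": 0, "claw": 0.072},
  ],
)

```text
time_s: 8.85
tcp_pos: [540.9, 247.7, 119.7]
ee_rot: [[0.075, 0.997, 0.003], [0.997, -0.075, 0.001], [0.001, 0.003, -1.0]]
contact_force: [-0.2, -0.3, 0.2]
gripper_width: 72.2
grasp_force: 0.0
```

```bash
python3 -c "
from h import *
go((440.5,-7,60),-4.3)"
```

```text
t 8.85 tcp [540.9 247.7 119.7] y -4.29 F [-0.2 -0.3  0.2] w 72.2 gf 0.0 -> tx ty tz [-0.2616 -0.0812  0.0591] yaw 0.0001
```

Call:
send_rows(
  moves=[
    {"tx": -0.038, "ty": -0.012, "tz": 0, "yaw": 0, "claw": 0.072},
    {"tx": -0.076, "ty": -0.024, "tz": 0, "yaw": 0, "claw": 0.072},
    {"tx": -0.114, "ty": -0.036, "tz": 0, "yaw": 0, "claw": 0.072},
    {"tx": -0.152, "ty": -0.048, "tz": 0, "yaw": 0, "claw": 0.072},
    {"tx": -0.19, "ty": -0.06, "tz": 0, "yaw": 0, "claw": 0.072},
  ],
)

```text
time_s: 9.27
tcp_pos: [465.1, 61.0, 117.0]
ee_rot: [[0.074, 0.997, 0.001], [0.997, -0.074, -0.0], [-0.0, 0.001, -1.0]]
contact_force: [0.1, -0.4, 0.8]
gripper_width: 72.2
grasp_force: 0.0
```

Call:
send_rows(
  moves=[
    {"tx": -0.036, "ty": -0.01, "tz": 0, "yaw": 0, "claw": 0.072},
    {"tx": -0.0716, "ty": -0.0212, "tz": 0.01, "yaw": 0, "claw": 0.072},
    {"tx": -0.0716, "ty": -0.0212, "tz": 0.03, "yaw": 0, "claw": 0.072},
    {"tx": -0.0716, "ty": -0.0212, "tz": 0.05, "yaw": 0, "claw": 0.072},
    {"tx": -0.0716, "ty": -0.0212, "tz": 0.06, "yaw": 0, "claw": 0.072},
  ],
)

```text
time_s: 9.68
tcp_pos: [438.3, -8.3, 55.3]
ee_rot: [[0.077, 0.997, -0.001], [0.997, -0.077, 0.0], [0.0, -0.001, -1.0]]
contact_force: [-0.7, 0.3, 0.2]
gripper_width: 71.7
grasp_force: 0.0
```

Run:
```python
from h import *
go((440.5,-7,4),-4.3)
S=snap('side','s4.png');T=snap('top','t4.png')
a=cv2.resize(S[120:220,190:300],None,fx=4,fy=4,interpolation=cv2.INTER_CUBIC);b=cv2.resize(T[120:210,105:225],None,fx=3,fy=3,interpolation=cv2.INTER_CUBIC)
o=np.zeros((400,800,3),np.uint8);o[:,:440]=a;o[:270,440:]=b;cv2.imwrite('pics/c4.png',o[:,:,::-1])
```

```text
t 9.68 tcp [438.3  -8.3  55.3] y -4.43 F [-0.7  0.3  0.2] w 71.7 gf 0.0 -> tx ty tz [0.0015 0.0022 0.0513] yaw -0.0023
```

View pics/c4.png

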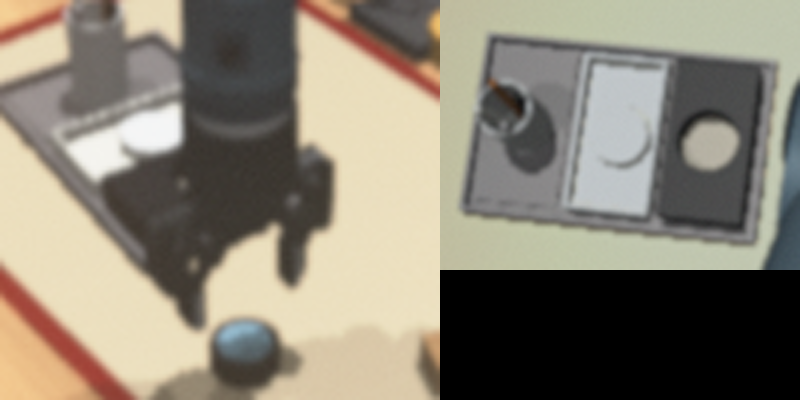

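The plate lies flat in the bay, centred at about (624,140) in the top crop. The lens is under the open fingers.

Call:
send_rows(
  moves=[
    {"tx": 0.001, "ty": 0.001, "tz": 0.01, "yaw": 0, "claw": 0.072},
    {"tx": 0.001, "ty": 0.001, "tz": 0.025, "yaw": 0, "claw": 0.072},
    {"tx": 0.001, "ty": 0.001, "tz": 0.038, "yaw": 0, "claw": 0.072},
    {"tx": 0.001, "ty": 0.001, "tz": 0.047, "yaw": 0, "claw": 0.072},
    {"tx": 0.001, "ty": 0.001, "tz": 0.051, "yaw": 0, "claw": 0.072},
  ],
)

```text
time_s: 10.2
tcp_pos: [440.3, -6.3, 4.9]
ee_rot: [[0.074, 0.997, -0.0], [0.997, -0.074, 0.0], [0.0, -0.0, -1.0]]
contact_force: [-0.4, -0.8, -0.4]
gripper_width: 72.2
grasp_force: 0.0
```

Run:
```python
from h import *
go((440.5,-7,3),-4.3)
T=cv2.imread('pics/t4.png')[:,:,::-1]
print(onplane('top',(166.3,166.7),20), proj('top',[[539.9,247.4,20]]))
```

```text
t 10.2 tcp [440.3  -6.3   4.9] y -4.27 F [-0.4 -0.8 -0.4] w 72.2 gf 0.0 -> tx ty tz [-0.0006  0.0002  0.0019] yaw 0.0005
[533.68600798 240.29010241] [[163.91967552 164.52204153]]
```

Call:
send_rows(
  moves=[
    {"tx": 0, "ty": 0, "tz": 0.001, "yaw": 0, "claw": 0.06},
    {"tx": 0, "ty": 0, "tz": 0.001, "yaw": 0, "claw": 0.046},
    {"tx": 0, "ty": 0, "tz": 0.001, "yaw": 0, "claw": 0.046},
    {"tx": 0, "ty": 0, "tz": 0.001, "yaw": 0, "claw": 0.046},
    {"tx": 0, "ty": 0, "tz": 0.001, "yaw": 0, "claw": 0.046},
  ],
  squeeze=40,
)

```text
time_s: 10.62
tcp_pos: [441.0, -6.6, 4.8]
ee_rot: [[0.075, 0.997, 0.001], [0.997, -0.075, 0.0], [0.0, 0.001, -1.0]]
contact_force: [-0.8, -0.3, 4.3]
gripper_width: 50.8
grasp_force: 41.9
```

Call:
send_rows(
  moves=[
    {"tx": 0, "ty": 0, "tz": 0, "yaw": 0, "claw": 0.046},
    {"tx": 0, "ty": 0, "tz": -0.005, "yaw": 0, "claw": 0.046},
    {"tx": 0, "ty": 0, "tz": -0.02, "yaw": 0, "claw": 0.046},
    {"tx": 0, "ty": 0, "tz": -0.05, "yaw": 0, "claw": 0.046},
    {"tx": 0, "ty": 0, "tz": -0.085, "yaw": 0, "claw": 0.046},
  ],
)

```text
time_s: 11.03
tcp_pos: [437.9, -6.2, 88.6]
ee_rot: [[0.075, 0.997, -0.005], [0.997, -0.075, 0.001], [0.0, -0.005, -1.0]]
contact_force: [1.4, -0.7, -0.8]
gripper_width: 50.8
grasp_force: 41.9
```

Run:
```python
from h import *
go((539.9,247.4,60),-4.3)
T=grab_frame('top');S=grab_frame('side')
for n in('top','side'):
  for q in('stage_plate','lens','lens_bay'): print(n,q,[(np.round(d['location'],1).tolist(),round(d['confidence'],2)) for d in landmark_of(n,q)])
cv2.imwrite('pics/t5.png',T[:,:,::-1])
c=T[140:195,140:200].astype(float)
c=np.clip((c-120)*2.2,0,255).astype(np.uint8)
a=cv2.resize(c,None,fx=7,fy=7,interpolation=cv2.INTER_CUBIC)
d=S[120:180,180:250].astype(float); d=np.clip((d-150)*2.4,0,255).astype(np.uint8)
b=cv2.resize(d,None,fx=5,fy=5,interpolation=cv2.INTER_CUBIC)
for im,n,x0,y0,k in((a,'top',140,140,7),(b,'side',180,120,5)):
  cv2.polylines(im,[np.round((proj(n,circ((539.9,247.4),28,20))+.5-[x0,y0])*k-.5).astype(int)],False,(255,0,0),1)
o=np.zeros((385,780,3),np.uint8);o[:385,:420]=a;o[:300,430:780]=b;cv2.imwrite('pics/c5.png',o[:,:,::-1])
```

```text
t 11.03 tcp [437.9  -6.2  88.6] y -4.3 F [ 1.4 -0.7 -0.8] w 50.8 gf 41.9 -> tx ty tz [0.2605 0.0828 0.0283] yaw -0.0
top stage_plate [([643.2, -257.4, 0.7], 0.84), ([537.7, 247.9, 5.0], 0.77), ([271.4, -369.9, -0.7], 0.53)]
top lens [([540.1, 248.7, 4.1], 0.43)]
top lens_bay [([540.4, 248.0, 6.7], 0.75)]
side stage_plate [([268.1, -371.2, -0.7], 0.79), ([643.8, -261.6, -1.1], 0.71), ([535.9, 246.3, 9.6], 0.47)]
side lens [([445.7, -9.7, 90.3], 0.66)]
side lens_bay [([546.6, 249.4, 9.7], 0.75)]
```

View pics/c5.png

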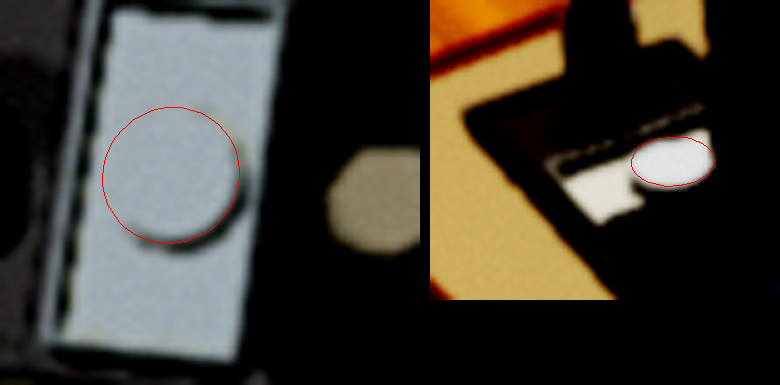

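The projected circle at TCP (539.9, 247.4) fits the plate edge to within about 1 px in both views. The plate's place is confirmed, so I'll carry the lens there.

Call:
send_rows(
  moves=[
    {"tx": 0.03, "ty": 0.01, "tz": 0, "yaw": 0, "claw": 0.046},
    {"tx": 0.065, "ty": 0.02, "tz": 0, "yaw": 0, "claw": 0.046},
    {"tx": 0.1, "ty": 0.03, "tz": 0, "yaw": 0, "claw": 0.046},
    {"tx": 0.135, "ty": 0.04, "tz": 0, "yaw": 0, "claw": 0.046},
    {"tx": 0.17, "ty": 0.05, "tz": 0, "yaw": 0, "claw": 0.046},
  ],
)

```text
time_s: 11.85
tcp_pos: [502.2, 160.6, 87.7]
ee_rot: [[0.075, 0.997, -0.002], [0.997, -0.075, -0.001], [-0.001, -0.002, -1.0]]
contact_force: [0.2, -0.5, -0.9]
gripper_width: 50.3
grasp_force: 42.0
```

Call:
send_rows(
  moves=[
    {"tx": 0.03, "ty": 0.01, "tz": 0, "yaw": 0, "claw": 0.046},
    {"tx": 0.06, "ty": 0.02, "tz": 0, "yaw": 0, "claw": 0.046},
    {"tx": 0.085, "ty": 0.03, "tz": 0.005, "yaw": 0, "claw": 0.046},
    {"tx": 0.09, "ty": 0.032, "tz": 0.015, "yaw": 0, "claw": 0.046},
    {"tx": 0.09, "ty": 0.032, "tz": 0.025, "yaw": 0, "claw": 0.046},
  ],
)

```text
time_s: 12.27
tcp_pos: [541.9, 248.1, 62.4]
ee_rot: [[0.072, 0.997, -0.0], [0.997, -0.072, 0.0], [0.0, -0.0, -1.0]]
contact_force: [0.1, -0.3, -1.2]
gripper_width: 50.5
grasp_force: 42.0
```

```bash
python3 -c "
from h import *
go((539.4,247.2,25),-4.3)"
```

```text
t 12.27 tcp [541.9 248.1  62.4] y -4.16 F [ 0.1 -0.3 -1.2] w 50.5 gf 42.0 -> tx ty tz [-0.0011 -0.0024  0.0374] yaw 0.0025
```

Call:
send_rows(
  moves=[
    {"tx": -0.001, "ty": -0.0024, "tz": 0.008, "yaw": 0.002, "claw": 0.046},
    {"tx": -0.001, "ty": -0.0024, "tz": 0.016, "yaw": 0.002, "claw": 0.046},
    {"tx": -0.001, "ty": -0.0024, "tz": 0.024, "yaw": 0.002, "claw": 0.046},
    {"tx": -0.001, "ty": -0.0024, "tz": 0.03, "yaw": 0.002, "claw": 0.046},
    {"tx": -0.001, "ty": -0.0024, "tz": 0.032, "yaw": 0.002, "claw": 0.046},
  ],
)

```text
time_s: 12.68
tcp_pos: [538.0, 244.6, 30.8]
ee_rot: [[0.078, 0.997, -0.002], [0.997, -0.078, -0.001], [-0.001, -0.002, -1.0]]
contact_force: [-0.4, -0.9, -0.6]
gripper_width: 50.6
grasp_force: 42.0
```

```bash
python3 -c "
from h import *
go((539.4,247.2,25),-4.3)"
```

```text
t 12.68 tcp [538.  244.6  30.8] y -4.48 F [-0.4 -0.9 -0.6] w 50.6 gf 42.0 -> tx ty tz [0.0027 0.0012 0.0058] yaw -0.0032
```

Call:
send_rows(
  moves=[
    {"tx": 0.001, "ty": 0.0005, "tz": 0.001, "yaw": 0, "claw": 0.046},
    {"tx": 0.001, "ty": 0.0005, "tz": 0.002, "yaw": 0, "claw": 0.046},
    {"tx": 0.001, "ty": 0.0005, "tz": 0.003, "yaw": 0, "claw": 0.046},
    {"tx": 0.001, "ty": 0.0005, "tz": 0.003, "yaw": 0, "claw": 0.046},
    {"tx": 0.001, "ty": 0.0005, "tz": 0.003, "yaw": 0, "claw": 0.046},
  ],
)

```text
time_s: 13.1
tcp_pos: [540.0, 246.9, 29.5]
ee_rot: [[0.077, 0.997, 0.001], [0.997, -0.077, 0.0], [0.0, 0.001, -1.0]]
contact_force: [0.9, -0.7, -0.7]
gripper_width: 50.3
grasp_force: 42.0
```

```bash
python3 -c "
from h import *
go((539.4,247.2,25),-4.3)"
```

```text
t 13.1 tcp [540.  246.9  29.5] y -4.41 F [ 0.9 -0.7 -0.7] w 50.3 gf 42.0 -> tx ty tz [ 0.0003 -0.0006  0.0045] yaw -0.0019
```

Call:
send_rows(
  moves=[
    {"tx": 0, "ty": 0, "tz": 0.001, "yaw": 0, "claw": 0.046},
    {"tx": 0, "ty": 0, "tz": 0.0025, "yaw": 0, "claw": 0.046},
    {"tx": 0, "ty": 0, "tz": 0.0035, "yaw": 0, "claw": 0.046},
    {"tx": 0, "ty": 0, "tz": 0.0045, "yaw": 0, "claw": 0.046},
    {"tx": 0, "ty": 0, "tz": 0.0045, "yaw": 0, "claw": 0.046},
  ],
)

```text
time_s: 13.52
tcp_pos: [539.6, 246.8, 24.8]
ee_rot: [[0.077, 0.997, 0.0], [0.997, -0.077, 0.0], [0.0, 0.0, -1.0]]
contact_force: [0.2, 0.4, 1.2]
gripper_width: 50.4
grasp_force: 42.3
```

Call:
send_rows(
  moves=[
    {"tx": 0, "ty": 0, "tz": 0, "yaw": 0, "claw": 0.046},
    {"tx": 0, "ty": 0, "tz": 0, "yaw": 0, "claw": 0.046},
    {"tx": 0, "ty": 0, "tz": 0, "yaw": 0, "claw": 0.046},
    {"tx": 0, "ty": 0, "tz": 0, "yaw": 0, "claw": 0.046},
    {"tx": 0, "ty": 0, "tz": 0, "yaw": 0, "claw": 0.046},
  ],
)

```text
time_s: 13.93
tcp_pos: [539.7, 246.8, 24.8]
ee_rot: [[0.077, 0.997, 0.0], [0.997, -0.077, 0.0], [0.0, 0.0, -1.0]]
contact_force: [-1.6, -1.0, 3.7]
gripper_width: 50.5
grasp_force: 42.4
```

Fz is up to 3.7 N, so the lens is resting on the plate. Releasing it.

Call:
send_rows(
  moves=[
    {"tx": 0, "ty": 0, "tz": 0, "yaw": 0, "claw": 0.055},
    {"tx": 0, "ty": 0, "tz": 0, "yaw": 0, "claw": 0.062},
    {"tx": 0, "ty": 0, "tz": 0, "yaw": 0, "claw": 0.07},
    {"tx": 0, "ty": 0, "tz": 0, "yaw": 0, "claw": 0.07},
    {"tx": 0, "ty": 0, "tz": 0, "yaw": 0, "claw": 0.07},
  ],
)

```text
time_s: 14.35
tcp_pos: [539.7, 246.7, 24.4]
ee_rot: [[0.077, 0.997, -0.0], [0.997, -0.077, 0.0], [0.0, -0.0, -1.0]]
contact_force: [1.2, 0.7, 0.0]
gripper_width: 69.8
grasp_force: 0.0
```

Call:
send_rows(
  moves=[
    {"tx": 0, "ty": 0, "tz": -0.01, "yaw": 0, "claw": 0.07},
    {"tx": 0, "ty": 0, "tz": -0.03, "yaw": 0, "claw": 0.07},
    {"tx": 0, "ty": 0, "tz": -0.06, "yaw": 0, "claw": 0.07},
    {"tx": 0, "ty": 0, "tz": -0.09, "yaw": 0, "claw": 0.07},
    {"tx": 0, "ty": 0, "tz": -0.125, "yaw": 0, "claw": 0.07},
  ],
)

```text
time_s: 14.77
tcp_pos: [538.7, 246.4, 150.6]
ee_rot: [[0.077, 0.997, -0.002], [0.997, -0.077, -0.0], [-0.001, -0.002, -1.0]]
contact_force: [1.4, 0.0, 0.3]
gripper_width: 69.6
grasp_force: 0.0
```

```bash
python3 -c "
from h import *
go((655.5,-122,120),-4.3)"
```

```text
t 14.77 tcp [538.7 246.4 150.6] y -4.41 F [1.4 0.  0.3] w 69.6 gf 0.0 -> tx ty tz [-0.3583  0.1448  0.0306] yaw -0.002
```

Call:
send_rows(
  moves=[
    {"tx": -0.035, "ty": 0.014, "tz": 0, "yaw": 0, "claw": 0.07},
    {"tx": -0.07, "ty": 0.028, "tz": 0, "yaw": 0, "claw": 0.07},
    {"tx": -0.105, "ty": 0.042, "tz": 0, "yaw": 0, "claw": 0.07},
    {"tx": -0.14, "ty": 0.056, "tz": 0, "yaw": 0, "claw": 0.07},
    {"tx": -0.175, "ty": 0.07, "tz": 0, "yaw": 0, "claw": 0.07},
  ],
)

```text
time_s: 15.18
tcp_pos: [596.5, 65.3, 150.7]
ee_rot: [[0.076, 0.997, 0.001], [0.997, -0.076, 0.0], [0.0, 0.001, -1.0]]
contact_force: [1.3, 1.1, 0.2]
gripper_width: 69.6
grasp_force: 0.0
```

Call:
send_rows(
  moves=[
    {"tx": -0.037, "ty": 0.015, "tz": 0, "yaw": 0, "claw": 0.07},
    {"tx": -0.074, "ty": 0.03, "tz": 0, "yaw": 0, "claw": 0.07},
    {"tx": -0.111, "ty": 0.045, "tz": 0, "yaw": 0, "claw": 0.07},
    {"tx": -0.148, "ty": 0.06, "tz": 0, "yaw": 0, "claw": 0.07},
    {"tx": -0.183, "ty": 0.0748, "tz": 0, "yaw": 0, "claw": 0.07},
  ],
)

```text
time_s: 15.6
tcp_pos: [656.9, -123.7, 150.6]
ee_rot: [[0.077, 0.997, 0.001], [0.997, -0.077, -0.0], [-0.0, 0.001, -1.0]]
contact_force: [1.1, 0.3, 0.8]
gripper_width: 70.1
grasp_force: 0.0
```

Call:
send_rows(
  moves=[
    {"tx": 0, "ty": 0, "tz": 0.01, "yaw": 0, "claw": 0.07},
    {"tx": 0, "ty": 0, "tz": 0.03, "yaw": 0, "claw": 0.07},
    {"tx": 0, "ty": 0, "tz": 0.05, "yaw": 0, "claw": 0.07},
    {"tx": 0, "ty": 0, "tz": 0.06, "yaw": 0, "claw": 0.07},
    {"tx": 0, "ty": 0, "tz": 0.06, "yaw": 0, "claw": 0.07},
  ],
)

```text
time_s: 16.02
tcp_pos: [654.3, -120.6, 87.0]
ee_rot: [[0.077, 0.997, -0.005], [0.997, -0.077, 0.002], [0.001, -0.005, -1.0]]
contact_force: [-0.5, 1.0, -0.3]
gripper_width: 70.1
grasp_force: 0.0
```

Run:
```python
from h import *
go((655.5,-122,39),-4.3)
S=snap('side','s6.png');T=snap('top','t6.png')
a=cv2.resize(S[120:220,210:370],None,fx=4,fy=4,interpolation=cv2.INTER_CUBIC)
for P in((655.5,-122,66),(539.5,247,44)): cv2.circle(a,tuple(np.round((proj('side',P)[0]-[210,120])*4).astype(int)),3,(255,0,0),-1)
cv2.imwrite('pics/c6.png',a[:,:,::-1])
blue=lambda w:(w[...,2]-w[...,0]>18)&(w[...,2]>95)
b,nb=blob(T,blue,proj('top',(539.5,247,44))[0],14);print(nb,onplane('top',b,44))
b,nb=blob(S,blue,proj('side',(539.5,247,44))[0],12);print(nb,onplane('side',b,44))
```

```text
t 16.02 tcp [ 654.3 -120.6   87. ] y -4.41 F [-0.5  1.  -0.3] w 70.1 gf 0.0 -> tx ty tz [-0.0014  0.0016  0.0479] yaw -0.002
187 [539.42252261 245.62779392]
76 [536.54799078 245.70666576]
```

View pics/c6.png

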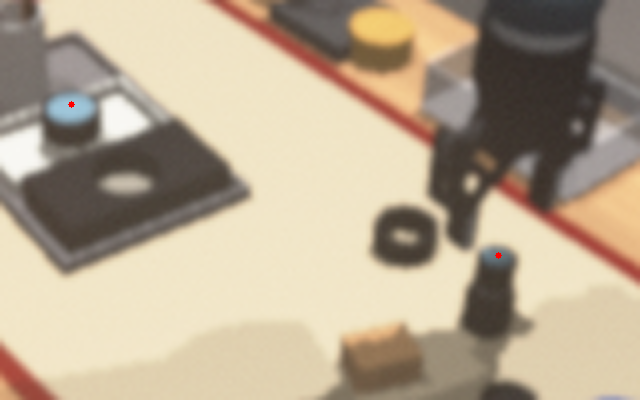

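The lens glass is at (71,106) in the crop, centred on the plate at about (539,246). The eyepiece glass at (497,255) matches my estimate and lies under the fingers.

Call:
send_rows(
  moves=[
    {"tx": -0.0007, "ty": 0.001, "tz": 0.01, "yaw": 0, "claw": 0.065},
    {"tx": -0.0007, "ty": 0.001, "tz": 0.022, "yaw": 0, "claw": 0.06},
    {"tx": -0.0007, "ty": 0.001, "tz": 0.034, "yaw": 0, "claw": 0.06},
    {"tx": -0.0007, "ty": 0.001, "tz": 0.044, "yaw": 0, "claw": 0.06},
    {"tx": -0.0007, "ty": 0.001, "tz": 0.05, "yaw": 0, "claw": 0.06},
  ],
)

```text
time_s: 16.53
tcp_pos: [657.4, -121.9, 38.8]
ee_rot: [[0.077, 0.997, -0.0], [0.997, -0.077, 0.0], [0.0, -0.0, -1.0]]
contact_force: [-0.2, -0.0, -0.8]
gripper_width: 59.9
grasp_force: 0.0
```

Call:
send_rows(
  moves=[
    {"tx": 0, "ty": 0, "tz": 0, "yaw": 0, "claw": 0.045},
    {"tx": 0, "ty": 0, "tz": 0, "yaw": 0, "claw": 0.035},
    {"tx": 0, "ty": 0, "tz": 0, "yaw": 0, "claw": 0.024},
    {"tx": 0, "ty": 0, "tz": 0, "yaw": 0, "claw": 0.024},
    {"tx": 0, "ty": 0, "tz": 0, "yaw": 0, "claw": 0.024},
  ],
  squeeze=40,
)

```text
time_s: 16.95
tcp_pos: [657.9, -122.3, 40.2]
ee_rot: [[0.077, 0.997, 0.001], [0.997, -0.077, -0.0], [-0.0, 0.001, -1.0]]
contact_force: [-0.6, 0.2, 0.2]
gripper_width: 28.5
grasp_force: 40.3
```

Call:
send_rows(
  moves=[
    {"tx": 0, "ty": 0, "tz": -0.005, "yaw": 0, "claw": 0.024},
    {"tx": 0, "ty": 0, "tz": -0.02, "yaw": 0, "claw": 0.024},
    {"tx": 0, "ty": 0, "tz": -0.045, "yaw": 0, "claw": 0.024},
    {"tx": 0.01, "ty": -0.005, "tz": -0.07, "yaw": 0, "claw": 0.024},
    {"tx": 0.03, "ty": -0.015, "tz": -0.08, "yaw": 0, "claw": 0.024},
  ],
)

```text
time_s: 17.37
tcp_pos: [647.6, -93.5, 123.9]
ee_rot: [[0.08, 0.997, 0.007], [0.997, -0.08, -0.003], [-0.002, 0.007, -1.0]]
contact_force: [1.1, 0.1, -0.3]
gripper_width: 28.7
grasp_force: 40.2
```

Call:
send_rows(
  moves=[
    {"tx": 0.03, "ty": -0.016, "tz": 0, "yaw": 0, "claw": 0.024},
    {"tx": 0.06, "ty": -0.032, "tz": 0, "yaw": 0, "claw": 0.024},
    {"tx": 0.09, "ty": -0.048, "tz": 0, "yaw": 0, "claw": 0.024},
    {"tx": 0.12, "ty": -0.064, "tz": 0, "yaw": 0, "claw": 0.024},
    {"tx": 0.15, "ty": -0.08, "tz": 0, "yaw": 0, "claw": 0.024},
  ],
)

```text
time_s: 17.78
tcp_pos: [575.9, 66.0, 120.3]
ee_rot: [[0.077, 0.997, 0.001], [0.997, -0.077, 0.0], [0.0, 0.001, -1.0]]
contact_force: [0.1, -0.0, -1.1]
gripper_width: 28.7
grasp_force: 40.2
```

Call:
send_rows(
  moves=[
    {"tx": 0.025, "ty": -0.015, "tz": 0, "yaw": 0, "claw": 0.024},
    {"tx": 0.05, "ty": -0.03, "tz": 0, "yaw": 0, "claw": 0.024},
    {"tx": 0.07, "ty": -0.042, "tz": 0, "yaw": 0, "claw": 0.024},
    {"tx": 0.085, "ty": -0.05, "tz": 0, "yaw": 0, "claw": 0.024},
    {"tx": 0.09, "ty": -0.052, "tz": 0, "yaw": 0, "claw": 0.024},
  ],
)

```text
time_s: 18.2
tcp_pos: [530.3, 160.6, 120.2]
ee_rot: [[0.074, 0.997, -0.0], [0.997, -0.074, 0.001], [0.001, -0.0, -1.0]]
contact_force: [0.3, -0.3, -1.3]
gripper_width: 28.9
grasp_force: 40.2
```

Run:
```python
from h import *
go((532,158,70),-4.3)
T=cv2.imread('pics/t4.png')[:,:,::-1];S=cv2.imread('pics/s6.png')[:,:,::-1]
f=lambda w:(w.min(2)>100)
for n,im in(('top',T),('side',S)):
    b,nb=blob(im,f,proj(n,(532,158,9))[0],11 if n=='top' else 8); 
    print(n,nb,b,onplane(n,b,9),[ (np.round(d['location']),d['confidence']) for d in landmark_of(n,'eyepiece_pocket')[:1]])
    # predicted visible-floor centroid for hole centred at c
    def vis(c):
        m=np.zeros(im.shape[:2],np.uint8);m2=m.copy()
        cv2.fillPoly(m,[np.round(proj(n,circ(c,28,9))*16).astype(int)],1,shift=4);cv2.fillPoly(m2,[np.round(proj(n,circ(c,28,34))*16).astype(int)],1,shift=4)
        y,x=np.nonzero(m&m2);return np.array([x.mean(),y.mean()]),len(x)
    best=min(((np.hypot(*(vis((cx,cy))[0]-b)),cx,cy,vis((cx,cy))[1]) for cx in range(522,544,1) for cy in range(148,170,1)))
    print('hole fit',best)
```

```text
t 18.2 tcp [530.3 160.6 120.2] y -4.24 F [ 0.3 -0.3 -1.3] w 28.9 gf 40.2 -> tx ty tz [-0.0025  0.002   0.0502] yaw 0.0011
top 251 [194.85657371 168.16733068] [532.51473171 160.50692143] [(array([538., 159.,   3.]), 0.83)]
hole fit (np.float64(0.2014778120016097), 531, 159, 291)
side 61 [241.04918033 165.54098361] [537.39161139 171.06382504] [(array([531., 161.,   6.]), 0.82)]
hole fit (np.float64(0.19778578366212893), 529, 158, 65)
```

Call:
send_rows(
  moves=[
    {"tx": -0.002, "ty": 0.0015, "tz": 0.008, "yaw": 0, "claw": 0.024},
    {"tx": -0.002, "ty": 0.0015, "tz": 0.018, "yaw": 0, "claw": 0.024},
    {"tx": -0.002, "ty": 0.0015, "tz": 0.026, "yaw": 0, "claw": 0.024},
    {"tx": -0.002, "ty": 0.0015, "tz": 0.032, "yaw": 0, "claw": 0.024},
    {"tx": -0.002, "ty": 0.0015, "tz": 0.034, "yaw": 0, "claw": 0.024},
  ],
)

```text
time_s: 18.72
tcp_pos: [531.9, 155.3, 83.5]
ee_rot: [[0.078, 0.997, -0.003], [0.997, -0.078, -0.001], [-0.001, -0.003, -1.0]]
contact_force: [-0.5, -1.4, -1.2]
gripper_width: 28.9
grasp_force: 40.2
```

Run:
```python
from h import *
go((531.5,158.5,52),-4.3)
S=snap('side','s7.png');T=snap('top','t7.png')
a=cv2.resize(S[110:190,190:290],None,fx=4,fy=4,interpolation=cv2.INTER_CUBIC);b=cv2.resize(T[120:210,105:225],None,fx=3,fy=3,interpolation=cv2.INTER_CUBIC)
o=np.zeros((320,760,3),np.uint8);o[:,:400]=a;o[:270,400:]=b;cv2.imwrite('pics/c7.png',o[:,:,::-1])
```

```text
t 18.72 tcp [531.9 155.3  83.5] y -4.48 F [-0.5 -1.4 -1.2] w 28.9 gf 40.2 -> tx ty tz [ 0.0032 -0.0005  0.0315] yaw -0.0031
```

View pics/c7.png

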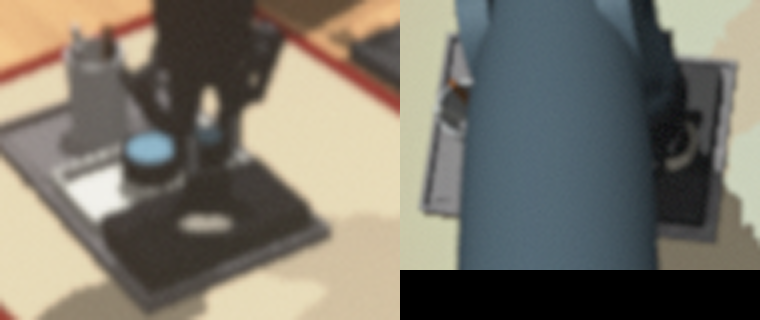

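The eyepiece hangs upright at (207,150) over the felt at (207,222) in the side crop, as it should at this height. The lens is undisturbed. Lowering.

Call:
send_rows(
  moves=[
    {"tx": 0.002, "ty": -0.0005, "tz": 0.005, "yaw": 0, "claw": 0.024},
    {"tx": 0.002, "ty": -0.0005, "tz": 0.01, "yaw": 0, "claw": 0.024},
    {"tx": 0.002, "ty": -0.0005, "tz": 0.015, "yaw": 0, "claw": 0.024},
    {"tx": 0.002, "ty": -0.0005, "tz": 0.02, "yaw": 0, "claw": 0.024},
    {"tx": 0.002, "ty": -0.0005, "tz": 0.023, "yaw": 0, "claw": 0.024},
  ],
)

```text
time_s: 19.23
tcp_pos: [532.3, 158.3, 61.8]
ee_rot: [[0.077, 0.997, -0.001], [0.997, -0.077, -0.0], [-0.0, -0.001, -1.0]]
contact_force: [0.3, -0.3, -1.0]
gripper_width: 29.1
grasp_force: 40.2
```

Call:
send_rows(
  moves=[
    {"tx": 0, "ty": 0, "tz": 0.0015, "yaw": 0, "claw": 0.024},
    {"tx": 0, "ty": 0, "tz": 0.003, "yaw": 0, "claw": 0.024},
    {"tx": 0, "ty": 0, "tz": 0.0045, "yaw": 0, "claw": 0.024},
    {"tx": 0, "ty": 0, "tz": 0.0055, "yaw": 0, "claw": 0.024},
    {"tx": 0, "ty": 0, "tz": 0.0065, "yaw": 0, "claw": 0.024},
  ],
)

```text
time_s: 19.65
tcp_pos: [532.8, 158.3, 56.2]
ee_rot: [[0.077, 0.997, 0.0], [0.997, -0.077, 0.0], [0.0, 0.0, -1.0]]
contact_force: [0.8, 0.3, -1.2]
gripper_width: 28.7
grasp_force: 40.2
```

```bash
python3 -c "
from h import *
go((531.5,158.5,49),-4.3)"
```

```text
t 19.65 tcp [532.8 158.3  56.2] y -4.41 F [ 0.8  0.3 -1.2] w 28.7 gf 40.2 -> tx ty tz [ 0.0001 -0.0013  0.0072] yaw -0.0019
```

Call:
send_rows(
  moves=[
    {"tx": 0, "ty": -0.001, "tz": 0.0015, "yaw": 0, "claw": 0.024},
    {"tx": 0, "ty": -0.001, "tz": 0.003, "yaw": 0, "claw": 0.024},
    {"tx": 0, "ty": -0.001, "tz": 0.0045, "yaw": 0, "claw": 0.024},
    {"tx": 0, "ty": -0.001, "tz": 0.006, "yaw": 0, "claw": 0.024},
    {"tx": 0, "ty": -0.001, "tz": 0.006, "yaw": 0, "claw": 0.024},
  ],
)

```text
time_s: 20.07
tcp_pos: [531.4, 158.3, 49.7]
ee_rot: [[0.077, 0.997, -0.001], [0.997, -0.077, 0.0], [-0.0, -0.001, -1.0]]
contact_force: [-0.6, -1.0, -1.4]
gripper_width: 29.0
grasp_force: 40.2
```

Call:
send_rows(
  moves=[
    {"tx": 0, "ty": 0, "tz": 0.0005, "yaw": 0, "claw": 0.024},
    {"tx": 0, "ty": 0, "tz": 0.001, "yaw": 0, "claw": 0.024},
    {"tx": 0, "ty": 0, "tz": 0.001, "yaw": 0, "claw": 0.024},
    {"tx": 0, "ty": 0, "tz": 0.001, "yaw": 0, "claw": 0.024},
    {"tx": 0, "ty": 0, "tz": 0.001, "yaw": 0, "claw": 0.024},
  ],
)

```text
time_s: 20.48
tcp_pos: [531.8, 158.4, 49.2]
ee_rot: [[0.077, 0.997, 0.0], [0.997, -0.077, 0.0], [0.0, 0.0, -1.0]]
contact_force: [0.0, -0.2, 0.5]
gripper_width: 28.9
grasp_force: 40.2
```

Call:
send_rows(
  moves=[
    {"tx": 0, "ty": 0, "tz": 0, "yaw": 0, "claw": 0.034},
    {"tx": 0, "ty": 0, "tz": 0, "yaw": 0, "claw": 0.045},
    {"tx": 0, "ty": 0, "tz": 0, "yaw": 0, "claw": 0.06},
    {"tx": 0, "ty": 0, "tz": 0, "yaw": 0, "claw": 0.06},
    {"tx": 0, "ty": 0, "tz": 0, "yaw": 0, "claw": 0.06},
  ],
)

```text
time_s: 20.9
tcp_pos: [531.8, 158.4, 49.1]
ee_rot: [[0.077, 0.997, 0.0], [0.997, -0.077, 0.0], [0.0, 0.0, -1.0]]
contact_force: [-0.0, 0.5, 1.2]
gripper_width: 59.7
grasp_force: 0.0
```

Call:
send_rows(
  moves=[
    {"tx": 0, "ty": 0, "tz": -0.015, "yaw": 0, "claw": 0.06},
    {"tx": 0, "ty": 0, "tz": -0.05, "yaw": 0, "claw": 0.06},
    {"tx": 0, "ty": 0, "tz": -0.09, "yaw": 0, "claw": 0.06},
    {"tx": 0, "ty": 0, "tz": -0.13, "yaw": 0, "claw": 0.06},
    {"tx": 0, "ty": 0, "tz": -0.165, "yaw": 0, "claw": 0.06},
  ],
)

```text
time_s: 21.32
tcp_pos: [531.7, 158.4, 216.7]
ee_rot: [[0.077, 0.997, 0.001], [0.997, -0.077, 0.0], [0.0, 0.001, -1.0]]
contact_force: [2.0, 0.1, 0.8]
gripper_width: 60.1
grasp_force: 0.0
```

```bash
python3 -c "
from h import *
go((470.5,-361.5,210),-4.3)"
```

```text
t 21.32 tcp [531.7 158.4 216.7] y -4.41 F [2.  0.1 0.8] w 60.1 gf 0.0 -> tx ty tz [-0.523  -0.021   0.0064] yaw -0.002
```

Call:
send_rows(
  moves=[
    {"tx": -0.037, "ty": -0.001, "tz": 0, "yaw": 0, "claw": 0.06},
    {"tx": -0.074, "ty": -0.003, "tz": 0, "yaw": 0, "claw": 0.06},
    {"tx": -0.111, "ty": -0.004, "tz": 0, "yaw": 0, "claw": 0.06},
    {"tx": -0.148, "ty": -0.006, "tz": 0, "yaw": 0, "claw": 0.06},
    {"tx": -0.185, "ty": -0.007, "tz": 0, "yaw": 0, "claw": 0.06},
  ],
)

```text
time_s: 21.73
tcp_pos: [510.0, -27.0, 214.3]
ee_rot: [[0.076, 0.997, 0.001], [0.997, -0.076, -0.0], [0.0, 0.001, -1.0]]
contact_force: [0.5, 0.9, -1.1]
gripper_width: 59.9
grasp_force: 0.0
```

Call:
send_rows(
  moves=[
    {"tx": -0.038, "ty": -0.001, "tz": 0, "yaw": 0, "claw": 0.06},
    {"tx": -0.076, "ty": -0.003, "tz": 0, "yaw": 0, "claw": 0.06},
    {"tx": -0.114, "ty": -0.004, "tz": 0, "yaw": 0, "claw": 0.06},
    {"tx": -0.152, "ty": -0.006, "tz": 0, "yaw": 0, "claw": 0.06},
    {"tx": -0.19, "ty": -0.007, "tz": 0, "yaw": 0, "claw": 0.06},
  ],
)

```text
time_s: 22.15
tcp_pos: [488.2, -216.2, 214.2]
ee_rot: [[0.077, 0.997, 0.0], [0.997, -0.077, 0.0], [0.0, 0.0, -1.0]]
contact_force: [1.0, 1.2, 0.2]
gripper_width: 59.9
grasp_force: 0.0
```

Call:
send_rows(
  moves=[
    {"tx": -0.038, "ty": -0.001, "tz": 0, "yaw": 0, "claw": 0.06},
    {"tx": -0.076, "ty": -0.003, "tz": 0, "yaw": 0, "claw": 0.06},
    {"tx": -0.11, "ty": -0.004, "tz": 0, "yaw": 0, "claw": 0.06},
    {"tx": -0.13, "ty": -0.006, "tz": 0, "yaw": 0, "claw": 0.06},
    {"tx": -0.146, "ty": -0.007, "tz": 0, "yaw": 0, "claw": 0.06},
  ],
)

```text
time_s: 22.57
tcp_pos: [469.9, -361.8, 213.8]
ee_rot: [[0.079, 0.997, -0.0], [0.997, -0.079, -0.0], [-0.0, -0.0, -1.0]]
contact_force: [-0.5, 0.3, -0.5]
gripper_width: 60.2
grasp_force: 0.0
```

Run:
```python
from h import *
go((470.5,-361.5,116),-4.3)
S=snap('side','s8.png');T=snap('top','t8.png')
a=cv2.resize(S[200:320,300:420],None,fx=4,fy=4,interpolation=cv2.INTER_CUBIC);b=cv2.resize(S[110:200,180:290],None,fx=2.9,fy=2.9,interpolation=cv2.INTER_CUBIC)
o=np.zeros((480,800,3),np.uint8);o[:,:480]=a;o[:b.shape[0],480:480+b.shape[1]]=b;cv2.imwrite('pics/c8.png',o[:,:,::-1])
blue=lambda w:(w[...,2]-w[...,0]>18)&(w[...,2]>95)
for P in((539.5,246,44),(531.5,158.5,75)):
  for n,im in(('top',T),('side',S)):
    b,nb=blob(im,blue,proj(n,P)[0],9);print(n,nb,onplane(n,b,P[2]).round(1) if nb else '')
```

```text
t 22.57 tcp [ 469.9 -361.8  213.8] y -4.54 F [-0.5  0.3 -0.5] w 60.2 gf 0.0 -> tx ty tz [0.0003 0.0006 0.0978] yaw -0.0042
top 181 [539.4 245.5]
side 75 [536.5 245.4]
top 79 [530.8 158.3]
side 25 [527.2 157.4]
```

View pics/c8.png

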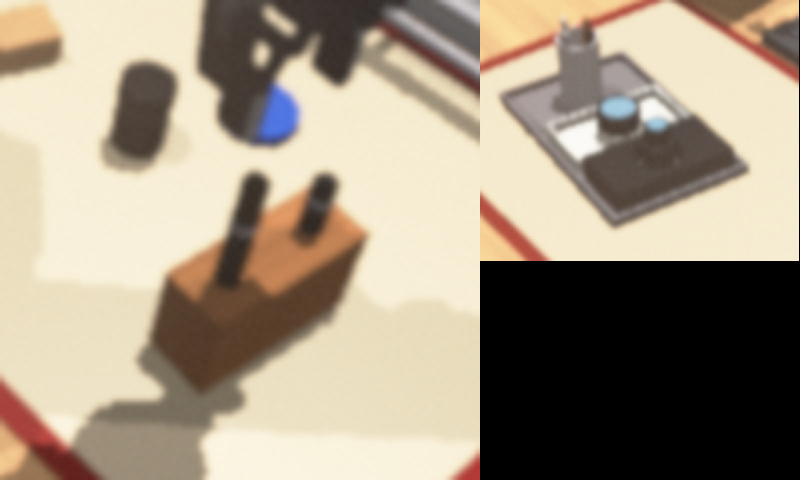

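The eyepiece stands in the pocket and the lens is still on the plate. The tall driver is at (250,230) in the side crop, below and between the fingers. Descending on its handle.

Call:
send_rows(
  moves=[
    {"tx": 0, "ty": 0, "tz": 0.012, "yaw": 0, "claw": 0.06},
    {"tx": 0, "ty": 0, "tz": 0.035, "yaw": 0, "claw": 0.055},
    {"tx": 0, "ty": 0, "tz": 0.06, "yaw": 0, "claw": 0.05},
    {"tx": 0, "ty": 0, "tz": 0.085, "yaw": 0, "claw": 0.05},
    {"tx": 0, "ty": 0, "tz": 0.096, "yaw": 0, "claw": 0.05},
  ],
)

```text
time_s: 23.08
tcp_pos: [469.6, -356.3, 114.8]
ee_rot: [[0.075, 0.997, -0.003], [0.997, -0.075, 0.004], [0.004, -0.004, -1.0]]
contact_force: [0.7, -0.0, 0.8]
gripper_width: 50.2
grasp_force: 0.0
```

Call:
send_rows(
  moves=[
    {"tx": 0, "ty": 0, "tz": 0, "yaw": 0, "claw": 0.04},
    {"tx": 0, "ty": 0, "tz": 0, "yaw": 0, "claw": 0.03},
    {"tx": 0, "ty": 0, "tz": 0, "yaw": 0, "claw": 0.02},
    {"tx": 0, "ty": 0, "tz": 0, "yaw": 0, "claw": 0.01},
    {"tx": 0, "ty": 0, "tz": 0, "yaw": 0, "claw": 0.01},
  ],
  squeeze=50,
)

```text
time_s: 23.5
tcp_pos: [471.7, -359.9, 119.7]
ee_rot: [[0.076, 0.997, 0.002], [0.997, -0.076, -0.002], [-0.001, 0.003, -1.0]]
contact_force: [0.7, 0.6, 2.5]
gripper_width: 14.8
grasp_force: 48.9
```

Call:
send_rows(
  moves=[
    {"tx": 0, "ty": 0, "tz": 0, "yaw": 0, "claw": 0.01},
    {"tx": 0, "ty": 0, "tz": 0, "yaw": 0, "claw": 0.01},
    {"tx": 0, "ty": 0, "tz": 0, "yaw": 0, "claw": 0.01},
    {"tx": 0, "ty": 0, "tz": 0, "yaw": 0, "claw": 0.01},
    {"tx": 0, "ty": 0, "tz": 0, "yaw": 0, "claw": 0.01},
  ],
)

```text
time_s: 23.92
tcp_pos: [471.7, -360.0, 119.6]
ee_rot: [[0.077, 0.997, 0.003], [0.997, -0.077, -0.001], [-0.001, 0.003, -1.0]]
contact_force: [0.9, 0.4, 5.6]
gripper_width: 14.5
grasp_force: 49.3
```

Call:
send_rows(
  moves=[
    {"tx": 0, "ty": 0, "tz": -0.008, "yaw": 0, "claw": 0.01},
    {"tx": 0, "ty": 0, "tz": -0.025, "yaw": 0, "claw": 0.01},
    {"tx": 0, "ty": 0, "tz": -0.045, "yaw": 0, "claw": 0.01},
    {"tx": 0, "ty": 0, "tz": -0.07, "yaw": 0, "claw": 0.01},
    {"tx": 0, "ty": 0, "tz": -0.09, "yaw": 0, "claw": 0.01},
  ],
)

```text
time_s: 24.33
tcp_pos: [470.4, -359.5, 209.7]
ee_rot: [[0.077, 0.997, -0.0], [0.997, -0.077, -0.0], [-0.0, -0.0, -1.0]]
contact_force: [0.3, -0.3, -0.5]
gripper_width: 14.6
grasp_force: 48.9
```

Call:
send_rows(
  moves=[
    {"tx": 0, "ty": 0, "tz": -0.015, "yaw": 0, "claw": 0.01},
    {"tx": 0, "ty": 0, "tz": -0.03, "yaw": 0, "claw": 0.01},
    {"tx": 0, "ty": 0, "tz": -0.038, "yaw": 0, "claw": 0.01},
    {"tx": 0, "ty": 0, "tz": -0.038, "yaw": 0, "claw": 0.01},
    {"tx": 0, "ty": 0, "tz": -0.038, "yaw": 0, "claw": 0.01},
  ],
)

```text
time_s: 24.75
tcp_pos: [470.7, -359.6, 246.0]
ee_rot: [[0.077, 0.997, 0.0], [0.997, -0.077, -0.0], [-0.0, 0.0, -1.0]]
contact_force: [0.1, 0.1, -0.3]
gripper_width: 14.7
grasp_force: 48.9
```

Run:
```python
from h import *
go((545,338,246),-4.3)
# cup mouth from pictures without the arm over it
for f in('4','8'):
  for n in('top','side'):
    im=cv2.imread(f'pics/{n[0]}{f}.png')
S=snap('side','s9.png');T=snap('top','t9.png')
for n in('top','side'):
  print(n,[(np.round(d['location']).tolist(),round(d['confidence'],2)) for d in landmark_of(n,'tool_cup')[:1]],[(np.round(d['location']).tolist(),round(d['confidence'],2)) for d in landmark_of(n,'driver')[:2]])
tcp=np.array(observe()['tcp_pos'])
a=cv2.resize(S[95:165,180:240],None,fx=6,fy=6,interpolation=cv2.INTER_CUBIC);b=cv2.resize(T[130:210,105:165],None,fx=6,fy=6,interpolation=cv2.INTER_CUBIC)[:480]
for im,n,x0,y0 in((a,'side',180,95),(b,'top',105,130)):
  for r,z in((26,89),(23,89)): cv2.polylines(im,[np.round((proj(n,circ((545,338),r,z))+.5-[x0,y0])*6-.5).astype(int)],False,(255,0,0),1)
o=np.zeros((480,720,3),np.uint8);o[:420,:360]=a;o[:,360:]=b
cv2.imwrite('pics/c9.png',o[:,:,::-1])
```

```text
t 24.75 tcp [ 470.7 -359.6  246. ] y -4.42 F [ 0.1  0.1 -0.3] w 14.7 gf 48.9 -> tx ty tz [ 7.013e-01  2.040e-02 -1.000e-04] yaw -0.0021
top [([548.0, 341.0, 7.0], 0.86)] [([474.0, -359.0, 133.0], 0.61), ([531.0, 158.0, 10.0], 0.57)]
side [([552.0, 339.0, 2.0], 0.65)] [([469.0, -358.0, 130.0], 0.71)]
```

View pics/c9.png

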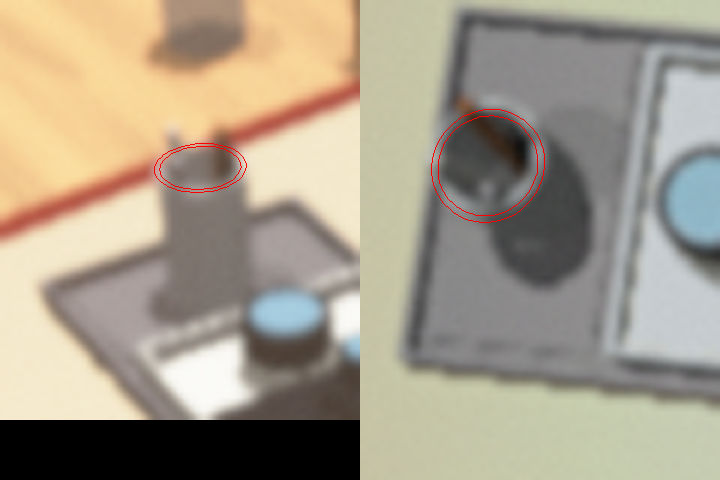

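The cup mouth is about 2 px up (+x) of the drawn ring in the top view and about 1 px right in the side view, so the axis is near (547.5, 338). The driver hangs under the TCP with its tip at z ≈ 131. Carrying it over.

Call:
send_rows(
  moves=[
    {"tx": 0.025, "ty": 0, "tz": 0, "yaw": 0, "claw": 0.01},
    {"tx": 0.06, "ty": 0.001, "tz": 0, "yaw": 0, "claw": 0.01},
    {"tx": 0.095, "ty": 0.002, "tz": 0, "yaw": 0, "claw": 0.01},
    {"tx": 0.13, "ty": 0.003, "tz": 0, "yaw": 0, "claw": 0.01},
    {"tx": 0.165, "ty": 0.005, "tz": 0, "yaw": 0, "claw": 0.01},
  ],
)

```text
time_s: 25.47
tcp_pos: [487.9, -193.8, 245.7]
ee_rot: [[0.078, 0.997, -0.001], [0.997, -0.078, 0.0], [0.0, -0.001, -1.0]]
contact_force: [-0.5, 0.2, -0.4]
gripper_width: 14.9
grasp_force: 48.9
```

Call:
send_rows(
  moves=[
    {"tx": 0.037, "ty": 0.001, "tz": 0, "yaw": 0, "claw": 0.01},
    {"tx": 0.074, "ty": 0.002, "tz": 0, "yaw": 0, "claw": 0.01},
    {"tx": 0.111, "ty": 0.003, "tz": 0, "yaw": 0, "claw": 0.01},
    {"tx": 0.148, "ty": 0.004, "tz": 0, "yaw": 0, "claw": 0.01},
    {"tx": 0.185, "ty": 0.006, "tz": 0, "yaw": 0, "claw": 0.01},
  ],
)

```text
time_s: 25.88
tcp_pos: [508.0, -9.6, 245.9]
ee_rot: [[0.077, 0.997, -0.0], [0.997, -0.077, 0.0], [0.0, -0.0, -1.0]]
contact_force: [0.4, -0.2, -0.9]
gripper_width: 14.8
grasp_force: 48.9
```

Call:
send_rows(
  moves=[
    {"tx": 0.037, "ty": 0.001, "tz": 0, "yaw": 0, "claw": 0.01},
    {"tx": 0.074, "ty": 0.002, "tz": 0, "yaw": 0, "claw": 0.01},
    {"tx": 0.111, "ty": 0.003, "tz": 0, "yaw": 0, "claw": 0.01},
    {"tx": 0.148, "ty": 0.004, "tz": 0, "yaw": 0, "claw": 0.01},
    {"tx": 0.185, "ty": 0.006, "tz": 0, "yaw": 0, "claw": 0.01},
  ],
)

```text
time_s: 26.3
tcp_pos: [528.3, 174.5, 245.8]
ee_rot: [[0.077, 0.997, -0.0], [0.997, -0.077, -0.0], [-0.0, -0.0, -1.0]]
contact_force: [0.5, -1.0, 0.3]
gripper_width: 14.6
grasp_force: 48.9
```

Call:
send_rows(
  moves=[
    {"tx": 0.037, "ty": 0.001, "tz": 0, "yaw": 0, "claw": 0.01},
    {"tx": 0.074, "ty": 0.002, "tz": 0, "yaw": 0, "claw": 0.01},
    {"tx": 0.111, "ty": 0.003, "tz": 0, "yaw": 0, "claw": 0.01},
    {"tx": 0.138, "ty": 0.004, "tz": 0, "yaw": 0, "claw": 0.01},
    {"tx": 0.155, "ty": 0.005, "tz": 0, "yaw": 0, "claw": 0.01},
  ],
)

```text
time_s: 26.72
tcp_pos: [545.1, 330.0, 245.2]
ee_rot: [[0.074, 0.997, -0.001], [0.997, -0.074, 0.001], [0.001, -0.001, -1.0]]
contact_force: [0.2, -0.2, -0.1]
gripper_width: 14.9
grasp_force: 49.0
```

```bash
python3 -c "
from h import *
go((547.5,338,246),-4.3)"
```

```text
t 26.72 tcp [545.1 330.  245.2] y -4.25 F [ 0.2 -0.2 -0.1] w 14.9 gf 49.0 -> tx ty tz [ 0.0082  0.0018 -0.0008] yaw 0.0009
```

Call:
send_rows(
  moves=[
    {"tx": 0.007, "ty": 0.0018, "tz": 0, "yaw": 0, "claw": 0.01},
    {"tx": 0.007, "ty": 0.0018, "tz": 0.004, "yaw": 0, "claw": 0.01},
    {"tx": 0.007, "ty": 0.0018, "tz": 0.01, "yaw": 0, "claw": 0.01},
    {"tx": 0.007, "ty": 0.0018, "tz": 0.013, "yaw": 0, "claw": 0.01},
    {"tx": 0.007, "ty": 0.0018, "tz": 0.013, "yaw": 0, "claw": 0.01},
  ],
)

```text
time_s: 27.13
tcp_pos: [547.4, 331.9, 231.9]
ee_rot: [[0.079, 0.997, -0.002], [0.997, -0.079, -0.001], [-0.001, -0.002, -1.0]]
contact_force: [-0.4, -0.7, -0.6]
gripper_width: 14.8
grasp_force: 49.0
```

Run:
```python
from h import *
go((547.5,338,246),-4.3)
S=snap('side','s10.png');T=snap('top','t10.png')
a=cv2.resize(S[80:170,170:250],None,fx=5,fy=5,interpolation=cv2.INTER_CUBIC);b=cv2.resize(T[120:200,105:180],None,fx=5,fy=5,interpolation=cv2.INTER_CUBIC)
o=np.zeros((450,780,3),np.uint8);o[:,:400]=a;o[:400,400:775]=b
cv2.imwrite('pics/c10.png',o[:,:,::-1])
```

```text
t 27.13 tcp [547.4 331.9 231.9] y -4.51 F [-0.4 -0.7 -0.6] w 14.8 gf 49.0 -> tx ty tz [ 0.0061 -0.0005 -0.0142] yaw -0.0037
```

View pics/c10.png

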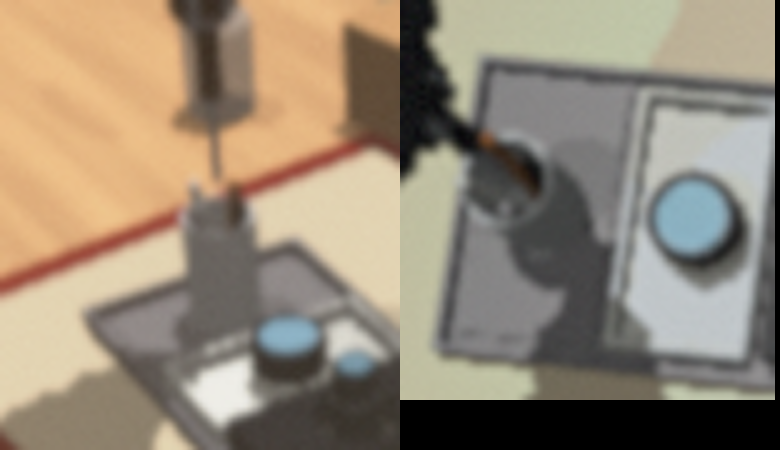

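In the side crop the tip is at (218,180), over the mouth centred near (220,210). A shift of about +4 mm in y centres it. I'll let it settle and then descend in steps.

Call:
send_rows(
  moves=[
    {"tx": 0.001, "ty": 0, "tz": 0, "yaw": 0, "claw": 0.01},
    {"tx": 0.001, "ty": 0, "tz": 0, "yaw": 0, "claw": 0.01},
    {"tx": 0.001, "ty": 0, "tz": 0, "yaw": 0, "claw": 0.01},
    {"tx": 0.001, "ty": 0, "tz": 0, "yaw": 0, "claw": 0.01},
    {"tx": 0.001, "ty": 0, "tz": 0, "yaw": 0, "claw": 0.01},
  ],
)

```text
time_s: 27.65
tcp_pos: [548.2, 334.7, 233.3]
ee_rot: [[0.077, 0.997, 0.0], [0.997, -0.077, 0.0], [0.0, 0.0, -1.0]]
contact_force: [-0.5, -0.5, -0.9]
gripper_width: 14.8
grasp_force: 49.0
```

```bash
python3 -c "
from h import *
go((549,336,128),-4.3)"
```

```text
t 27.65 tcp [548.2 334.7 233.3] y -4.41 F [-0.5 -0.5 -0.9] w 14.8 gf 49.0 -> tx ty tz [0.0014 0.0007 0.1053] yaw -0.0019
```

Call:
send_rows(
  moves=[
    {"tx": 0.001, "ty": 0.0005, "tz": 0.006, "yaw": 0, "claw": 0.01},
    {"tx": 0.001, "ty": 0.0005, "tz": 0.012, "yaw": 0, "claw": 0.01},
    {"tx": 0.001, "ty": 0.0005, "tz": 0.018, "yaw": 0, "claw": 0.01},
    {"tx": 0.001, "ty": 0.0005, "tz": 0.024, "yaw": 0, "claw": 0.01},
    {"tx": 0.001, "ty": 0.0005, "tz": 0.03, "yaw": 0, "claw": 0.01},
  ],
)

```text
time_s: 28.07
tcp_pos: [548.3, 335.5, 202.0]
ee_rot: [[0.077, 0.997, -0.001], [0.997, -0.077, -0.0], [-0.0, -0.001, -1.0]]
contact_force: [0.3, -0.1, -0.9]
gripper_width: 14.8
grasp_force: 49.0
```

Call:
send_rows(
  moves=[
    {"tx": 0, "ty": 0, "tz": 0.006, "yaw": 0, "claw": 0.01},
    {"tx": 0, "ty": 0, "tz": 0.012, "yaw": 0, "claw": 0.01},
    {"tx": 0, "ty": 0, "tz": 0.018, "yaw": 0, "claw": 0.01},
    {"tx": 0, "ty": 0, "tz": 0.024, "yaw": 0, "claw": 0.01},
    {"tx": 0, "ty": 0, "tz": 0.03, "yaw": 0, "claw": 0.01},
  ],
)

```text
time_s: 28.48
tcp_pos: [548.7, 335.6, 172.5]
ee_rot: [[0.077, 0.997, 0.0], [0.997, -0.077, 0.0], [0.0, 0.0, -1.0]]
contact_force: [-0.6, 0.5, -0.9]
gripper_width: 14.8
grasp_force: 49.0
```

Call:
send_rows(
  moves=[
    {"tx": 0, "ty": 0, "tz": 0.005, "yaw": 0, "claw": 0.01},
    {"tx": 0, "ty": 0, "tz": 0.01, "yaw": 0, "claw": 0.01},
    {"tx": 0, "ty": 0, "tz": 0.015, "yaw": 0, "claw": 0.01},
    {"tx": 0, "ty": 0, "tz": 0.02, "yaw": 0, "claw": 0.01},
    {"tx": 0, "ty": 0, "tz": 0.024, "yaw": 0, "claw": 0.01},
  ],
)

```text
time_s: 28.9
tcp_pos: [548.6, 335.6, 148.6]
ee_rot: [[0.077, 0.997, -0.0], [0.997, -0.077, 0.0], [0.0, -0.0, -1.0]]
contact_force: [0.1, -0.3, -1.4]
gripper_width: 14.4
grasp_force: 49.0
```

Call:
send_rows(
  moves=[
    {"tx": 0, "ty": 0, "tz": 0.003, "yaw": 0, "claw": 0.01},
    {"tx": 0, "ty": 0, "tz": 0.006, "yaw": 0, "claw": 0.01},
    {"tx": 0, "ty": 0, "tz": 0.009, "yaw": 0, "claw": 0.01},
    {"tx": 0, "ty": 0, "tz": 0.012, "yaw": 0, "claw": 0.01},
    {"tx": 0, "ty": 0, "tz": 0.014, "yaw": 0, "claw": 0.01},
  ],
)

```text
time_s: 29.32
tcp_pos: [548.6, 335.6, 134.8]
ee_rot: [[0.077, 0.997, -0.0], [0.997, -0.077, 0.0], [0.0, -0.0, -1.0]]
contact_force: [-0.4, -0.4, -0.4]
gripper_width: 14.9
grasp_force: 49.0
```

Call:
send_rows(
  moves=[
    {"tx": 0, "ty": 0, "tz": 0.002, "yaw": 0, "claw": 0.01},
    {"tx": 0, "ty": 0, "tz": 0.004, "yaw": 0, "claw": 0.01},
    {"tx": 0, "ty": 0, "tz": 0.006, "yaw": 0, "claw": 0.01},
    {"tx": 0, "ty": 0, "tz": 0.008, "yaw": 0, "claw": 0.01},
    {"tx": 0, "ty": 0, "tz": 0.009, "yaw": 0, "claw": 0.01},
  ],
)

```text
time_s: 29.73
tcp_pos: [548.5, 335.6, 125.8]
ee_rot: [[0.077, 0.997, -0.0], [0.997, -0.077, 0.0], [-0.0, -0.0, -1.0]]
contact_force: [0.1, 0.6, 0.2]
gripper_width: 14.4
grasp_force: 49.0
```

Call:
send_rows(
  moves=[
    {"tx": 0, "ty": 0, "tz": 0.001, "yaw": 0, "claw": 0.01},
    {"tx": 0, "ty": 0, "tz": 0.002, "yaw": 0, "claw": 0.01},
    {"tx": 0, "ty": 0, "tz": 0.002, "yaw": 0, "claw": 0.01},
    {"tx": 0, "ty": 0, "tz": 0.002, "yaw": 0, "claw": 0.01},
    {"tx": 0, "ty": 0, "tz": 0.002, "yaw": 0, "claw": 0.01},
  ],
)

```text
time_s: 30.15
tcp_pos: [548.7, 335.6, 124.2]
ee_rot: [[0.077, 0.997, 0.0], [0.997, -0.077, 0.0], [0.0, 0.0, -1.0]]
contact_force: [-0.4, -0.9, -0.1]
gripper_width: 14.6
grasp_force: 49.0
```

Call:
send_rows(
  moves=[
    {"tx": 0, "ty": 0, "tz": 0, "yaw": 0, "claw": 0.02},
    {"tx": 0, "ty": 0, "tz": 0, "yaw": 0, "claw": 0.035},
    {"tx": 0, "ty": 0, "tz": 0, "yaw": 0, "claw": 0.055},
    {"tx": 0, "ty": 0, "tz": 0, "yaw": 0, "claw": 0.075},
    {"tx": 0, "ty": 0, "tz": 0, "yaw": 0, "claw": 0.083},
  ],
)

```text
time_s: 30.57
tcp_pos: [548.7, 335.6, 124.2]
ee_rot: [[0.077, 0.997, 0.0], [0.997, -0.077, 0.0], [0.0, 0.0, -1.0]]
contact_force: [0.4, 0.4, -0.2]
gripper_width: 67.8
grasp_force: 0.0
```

Call:
send_rows(
  moves=[
    {"tx": 0, "ty": 0, "tz": 0, "yaw": 0, "claw": 0.083},
    {"tx": 0, "ty": 0, "tz": -0.01, "yaw": 0, "claw": 0.083},
    {"tx": 0, "ty": 0, "tz": -0.03, "yaw": 0, "claw": 0.083},
    {"tx": 0, "ty": 0, "tz": -0.06, "yaw": 0, "claw": 0.083},
    {"tx": 0, "ty": 0, "tz": -0.09, "yaw": 0, "claw": 0.083},
  ],
)

```text
time_s: 30.98
tcp_pos: [547.8, 335.2, 215.0]
ee_rot: [[0.077, 0.997, -0.002], [0.997, -0.077, -0.001], [-0.001, -0.002, -1.0]]
contact_force: [0.8, 0.7, -0.3]
gripper_width: 83.3
grasp_force: 0.0
```

Call:
send_rows(
  moves=[
    {"tx": -0.03, "ty": 0, "tz": -0.01, "yaw": 0, "claw": 0.083},
    {"tx": -0.065, "ty": 0, "tz": -0.02, "yaw": 0, "claw": 0.083},
    {"tx": -0.1, "ty": 0, "tz": -0.02, "yaw": 0, "claw": 0.083},
    {"tx": -0.135, "ty": 0, "tz": -0.02, "yaw": 0, "claw": 0.083},
    {"tx": -0.17, "ty": 0, "tz": -0.02, "yaw": 0, "claw": 0.083},
  ],
)

```text
time_s: 31.4
tcp_pos: [535.6, 164.8, 235.5]
ee_rot: [[0.076, 0.997, 0.002], [0.997, -0.076, 0.0], [0.001, 0.002, -1.0]]
contact_force: [-0.2, -0.1, -0.5]
gripper_width: 83.1
grasp_force: 0.0
```

Call:
send_rows(
  moves=[
    {"tx": -0.035, "ty": 0, "tz": 0, "yaw": 0, "claw": 0.083},
    {"tx": -0.07, "ty": 0, "tz": 0, "yaw": 0, "claw": 0.083},
    {"tx": -0.105, "ty": 0, "tz": 0, "yaw": 0, "claw": 0.083},
    {"tx": -0.14, "ty": 0, "tz": 0, "yaw": 0, "claw": 0.083},
    {"tx": -0.165, "ty": 0, "tz": 0, "yaw": 0, "claw": 0.083},
  ],
)

```text
time_s: 31.82
tcp_pos: [522.6, -1.1, 235.2]
ee_rot: [[0.079, 0.997, 0.001], [0.997, -0.079, -0.001], [-0.001, 0.001, -1.0]]
contact_force: [0.7, 0.4, 0.5]
gripper_width: 82.9
grasp_force: 0.0
```

Run:
```python
from h import *
go((548,336,128),-4.3)
S=snap('side','s11.png');T=snap('top','t11.png')
for n in('top','side'):
  for q in('tool_cup','driver','eyepiece','lens','stage_plate'): print(n,q,[(np.round(d['location']).tolist(),round(d['confidence'],2)) for d in landmark_of(n,q)[:3]])
blue=lambda w:(w[...,2]-w[...,0]>18)&(w[...,2]>95)
dark=lambda w:(w.max(2)<75)
for P in((539.5,246,44),(531.5,158.5,75)):
  for n,im in(('top',T),('side',S)):
    b,nb=blob(im,blue,proj(n,P)[0],9);print(n,nb,onplane(n,b,P[2]).round(1) if nb else '')
# dark handle extents near the cup
A=np.array([548,336])
for n,im in(('top',T),('side',S)):
    x,y=np.round(proj(n,(*A,130))[0]).astype(int);m=dark(im[y-25:y+26,x-25:x+26].astype(float)).astype(np.uint8)
    k,l,s,c=cv2.connectedComponentsWithStats(m);print(n,'handle blobs x,y,w,h,area',[(s[j]+[x-25,y-25,0,0,0]).tolist() for j in range(1,k) if s[j,4]>6],'straight-up prediction bottom/top',proj(n,[[548,336,89],[548,336,164]]).round(0).tolist())
```

```text
t 31.82 tcp [522.6  -1.1 235.2] y -4.5 F [0.7 0.4 0.5] w 82.9 gf 0.0 -> tx ty tz [ 0.3381 -0.0013  0.1069] yaw -0.0036
top tool_cup [([550.0, 340.0, 6.0], 0.65)]
top driver [([548.0, 336.0, 7.0], 0.65)]
top eyepiece [([530.0, 159.0, 10.0], 0.46)]
top lens [([546.0, 249.0, 26.0], 0.57)]
top stage_plate [([275.0, -369.0, 0.0], 0.89), ([642.0, -259.0, -0.0], 0.67), ([541.0, 247.0, 5.0], 0.47)]
side tool_cup [([552.0, 338.0, 3.0], 0.59), ([530.0, 164.0, 4.0], 0.29)]
side driver []
side eyepiece []
side lens [([542.0, 244.0, 19.0], 0.51)]
side stage_plate [([266.0, -372.0, -0.0], 0.92), ([644.0, -260.0, 1.0], 0.61), ([540.0, 244.0, 9.0], 0.48)]
top 181 [539.4 245.5]
side 77 [536.8 245.6]
top 80 [531. 158.]
side 29 [527.4 157.3]
top handle blobs x,y,w,h,area [[119, 146, 14, 17, 133], [128, 155, 15, 22, 175], [120, 158, 4, 4, 8]] straight-up prediction bottom/top [[127.0, 156.0], [118.0, 149.0]]
side handle blobs x,y,w,h,area [[213, 105, 1, 7, 7], [213, 117, 5, 7, 24]] straight-up prediction bottom/top [[214.0, 122.0], [212.0, 103.0]]
```

Both views put every part in its place: the driver is in the cup with its tip at about z = 7 and close to upright. The robot is touching nothing, so I'm handing in.

```bash
python3 -c "
from plant import *
print(job_done())"
```

```text
the job is handed in; nothing more can be done
None
```

I packed all four parts and handed the job in at about 32 s, but no verdict came back: the last camera check showed the plate in the bay with the lens on it, the eyepiece in the pocket and the tall driver tip-down in the cup; I did not re-measure the jar, ring and short driver, which I never touched.

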